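# Ready the oven-floor plate for a heat run

### The job

Get the oven-floor plate ready for its next heat run: with the scraper block, never with the fingers, push all the ceramic chips off the plate into the catch trough at its front, and when you have finished with the scraper stand it back in its rest. Then clip every spring clip on the bench onto a post of its own at the back of the plate, and last turn the timer dial until its pointer lines up with the index line on the ring round it. Leave everything else on the bench where it is.

Things in the scene. Friction and masses are not known exactly. Their poses are not given: they have to be found in the camera images.
- bed: Fixed test bed, origin at bench level. In mm in its frame: dark plate x -75..85, y -125..125, top at z 45; kerbs 8 thick, top z 56, outside its two sides and back (+x). Open catch trough in front (-x, robot side), no kerb between: x -155..-75, y -125..125, floor z 6, walls to z 34. Three upright steel posts, 12 thick, tops z 100, at x 65, y -80, 0 and 80
- scraper: Scraper block: blade block 30 mm thick (x), 80 mm wide (y), 30 mm high, with a wooden grip rib on top, 16 mm thick (x), 50 mm wide (y), from 30 to 66 mm high; origin at the centre of its underside, 160 g. Starts upright in its rest
- rest: The scraper's rest, a fixed shallow aluminium tray, 56 by 112 mm outside, walls 4 mm thick and 14 mm high, floor 4 mm thick; origin under its centre. The scraper stands in it with its width along the tray's y, to within 9 mm in x and 12 mm in y
- dial_axis (a point): Point on the dial's vertical axis, 84 mm above the bench, mid height of its bar grip: 44 mm long, 14 thick, 26 high (z 71 to 97), on a disc 46 mm across, on a fixed ring 88 mm across, top z 60, on a fixed white timer box 130 by 130 by 55 mm. Turns either way, stays where left (0.04 N m friction). The short way from pointer to index meets no stop
- dial_tip (a point): Tip of the dial's white pointer, 30 mm from the axis, at one end of the bar grip; turns with the dial
- index_mark (a point): The point over the black index line on the fixed ring round the dial, 30 mm from the dial's axis: where the pointer's tip comes to lie when the dial is set
- clip1: Spring clip like a big clothes peg lying flat, 110 mm long, 24 high, 95 g; may be absent. Frame fixed to its left (+y) half, x to the jaw lips; origin, at the underside, is where a clipped post's axis lies. Upright hinge at x -35, y +2.5 mm. Jaws reach 11 mm ahead of the origin; handles run 64 mm back from the hinge, splayed: when shut 54 mm wide at 45 behind the hinge, 64 at the tail
- clip1_jaw (a joint): Jaw angle of this clip, rad: 0 shut on nothing, about 0.14 clipped on a post, 0.6 fully open; sprung shut. Squeezing the handles opens it, each half turning by half the angle; at 0.6 the handles are parallel, 28 mm wide overall, the mouth 24 mm wide at its lips, held with some 11 N. As pads that do not slide squeeze it, the hinge moves about 6 mm forward
- clip2: Spring clip like a big clothes peg lying flat, 110 mm long, 24 high, 95 g; may be absent. Frame fixed to its left (+y) half, x to the jaw lips; origin, at the underside, is where a clipped post's axis lies. Upright hinge at x -35, y +2.5 mm. Jaws reach 11 mm ahead of the origin; handles run 64 mm back from the hinge, splayed: when shut 54 mm wide at 45 behind the hinge, 64 at the tail
- clip2_jaw (a joint): Jaw angle of this clip, rad: 0 shut on nothing, about 0.14 clipped on a post, 0.6 fully open; sprung shut. Squeezing the handles opens it, each half turning by half the angle; at 0.6 the handles are parallel, 28 mm wide overall, the mouth 24 mm wide at its lips, held with some 11 N. As pads that do not slide squeeze it, the hinge moves about 6 mm forward
- clip3: Spring clip like a big clothes peg lying flat, 110 mm long, 24 high, 95 g; may be absent. Frame fixed to its left (+y) half, x to the jaw lips; origin, at the underside, is where a clipped post's axis lies. Upright hinge at x -35, y +2.5 mm. Jaws reach 11 mm ahead of the origin; handles run 64 mm back from the hinge, splayed: when shut 54 mm wide at 45 behind the hinge, 64 at the tail
- clip3_jaw (a joint): Jaw angle of this clip, rad: 0 shut on nothing, about 0.14 clipped on a post, 0.6 fully open; sprung shut. Squeezing the handles opens it, each half turning by half the angle; at 0.6 the handles are parallel, 28 mm wide overall, the mouth 24 mm wide at its lips, held with some 11 N. As pads that do not slide squeeze it, the hinge moves about 6 mm forward
- chip1: White ceramic chip, 18 by 13 by 9 mm, 12 g, origin under its centre; starts on the plate in front of the posts; may be absent
- chip2: White ceramic chip, 14 by 14 by 10 mm, 12 g, origin under its centre; starts on the plate in front of the posts; may be absent
- chip3: White ceramic chip, 20 by 12 by 8 mm, 12 g, origin under its centre; starts on the plate in front of the posts; may be absent
- chip4: White ceramic chip, 15 by 12 by 10 mm, 12 g, origin under its centre; starts on the plate in front of the posts; may be absent
- chip5: White ceramic chip, 17 by 15 by 8 mm, 12 g, origin under its centre; starts on the plate in front of the posts; may be absent
- screwdriver: Screwdriver lying on the bench, not part of the job, to be left alone; origin at its underside
- fusebox: Small cardboard box, 70 by 45 by 30 mm, not part of the job, to be left alone; origin at its underside
- coupler: Ceramic ring, 44 mm across, 16 mm high, not part of the job, to be left alone; origin at its underside
- mug: Mug, 80 mm across, 90 mm high, not part of the job, to be left alone; origin at its underside
- cleaner: Bottle of cleaner, 60 mm across, 170 mm high, not part of the job, to be left alone; origin at its underside
- meter: Multimeter, 150 by 75 by 35 mm, not part of the job, to be left alone; origin at its underside
- wrench: Spanner lying on the bench, not part of the job, to be left alone; origin at its underside
Not all that is in view belongs to the job. What is shaped like the clip2 but purple or red is not meant.

How it is judged:
By the outcome, as a careful person would: the job done as asked, in the order asked, and still so for the second after the job is handed in, with the robot touching nothing.
Of clip1, clip2, clip3 only 2 to 3 are there at a start; the rules pass over those that are not, and their reading is None.
Of chip1, chip2, chip3, chip4, chip5 only 3 to 5 are there at a start; the rules pass over those that are not, and their reading is None.
At some moment in a run one of clip1, clip2, clip3 may be knocked a few centimetres aside while the robot is not near it.
Once in a run the grip may slacken for a moment while it holds something.
It also fails if it takes over 210 s, if anything falls off the work surface, if the arm or the gripper's body presses on something with over 40 N, if the wrist force passes 120 N, or if a joint passes its speed limit or range.

### The arm

A 7-joint arm with a two-finger parallel gripper is mounted at the origin on the work surface. World frame = base frame: x ahead of the robot, y to its left, z up, the work surface at z = 0. Lengths are in m, angles in degrees, forces in N, time in s.
With the tool pointing down it reaches from about 0.425 to 0.875 m from the base axis. Payload 4.7 kg.
Tool frame: the origin (TCP) lies at the centre of the arm's flange, where the gripper is bolted on; the fingertips stand 182 mm ahead of it and the grasp point (between the pads) lies 164 mm ahead of it (env.grip_depth is the distance from the TCP to the grasp point, in m); z points along the fingers, y is the line along which they close (so a half turn about z gives the same grasp; the last joint's range is limited). The gripper opens to 87 mm and grips with 3 to 60 N. Pads are 19 mm wide; open, the fingers measure 117 mm over their backs; the gripper's body (75 mm by 190 mm) begins 51 mm behind the grasp point.
Start: joints at [-67.489, 18.392, -4.016, 83.108, 1.295, 78.541, -3.26], TCP at [0.24, 0.604, 0.405] pointing down, gripper open.
Joint ranges: [-163.93, 163.93], [-17.29, 119.83], [-79.2, 71.16], [3.27, 140.29], [-89.18, 269.18], [5.43, 117.66], [-154.24, 154.24]. Speed limits (degrees/s): [147.25, 147.25, 180, 180, 180, 180, 180].

### API

Orientations are given as [roll, pitch, yaw] about the fixed x, y, z axes, in that order (R = Rz(yaw) Ry(pitch) Rx(roll)).
In Python, from cell import env gives the robot as it stands. The module is installed in compiled form; this text tells all that it offers.
- The arm moves only by the tool send_rows, never from a script. Its arguments are lists of equal length, an entry for each row: "xyz": the shift along the tool's x, y, z in m, a list of three; "rotation": the turn, a rotation vector about the tool's x, y, z in rad, a list of three; "jaw": the opening, from 0 (shut) to 1 (fully open). A call has 1 to 20 rows; each row shifts and turns the commanded pose from where the row before left it, along the tool's axes as they then stand; what a row does not reach is not made up. A row lasts 1/10 s, in which the tool goes at most 50 mm and 8.59 degrees, less where a joint would pass 70% of its speed; a pose out of reach is approached as far as the arm can. A call is refused whole if a number of a shift passes 0.05 or a number of a turn 0.15, either way. A call with a gripper value outside its range is refused whole. The fingers move at their own pace and stop on an object; "newtons" is the grip in N (left out, the last holds). Time passes only in rows, so rows that do not move let the fingers close. It gives the time, the measured TCP pose, the force, the opening and the grip force at its end, in the units of the state.
- env.get_obs(): the state, without advancing time (a new reading comes with each control period).
- env.read_camera(name): name is "scene" or "top" or "wrist"; returns a dict with "image" (480x640x3 uint8, blue, green, red), "fx", "fy", "cx", "cy" (pixels), "distortion" ([k1, k2, p1, p2, k3] as OpenCV has them; the pictures are not rectified), "R" (3x3) and "t" (3): a world point X has camera coordinates R X + t. Camera axes: x right, y down, z forward; pixel columns grow to the right and rows downward; lengths in m; the calibration is good to about 2 mm. A picture is of the moment at which its call begins. There is no depth.
- env.sign_off(): hands the job in; it is judged then, once.
The state is a dict: "time_s": time; "qpos": joint angles; "joint_velocities": joint speeds; "effort": joint torques, N m; "tool_pos": TCP position; "tool_rot": TCP orientation; "force": force on the tool from outside, world axes, zero at the start; "wrist_torque": the same for the moment, N m; "grip_width": finger opening in m; "grasp_force": force on a finger pad.
Only numpy, scipy, OpenCV 4.12 (cv2) and the standard library are available. Lean on these libraries where they do the work, as an engineer would, in place of code of your own. Each camera call takes 0.05 s, during which the arm holds its last target. There are 200 camera calls.

## Working session

There is one attempt and no reset: what is moved stays moved. The work goes in short steps, Python scripts to look and compute and a tool call to move; the robot and the scene stay as the last step left them, time stands still between calls to the robot, and variables do not carry over. Pictures are saved under pics/ and viewed, at most 14 in all, crops included, and the job is handed in when it is done.

Besides the shell and the picture viewer there is one more tool, called as name(argument=value, ...) on one line, values as JSON. send_rows: Moves the arm, as the interface text tells. Its arguments: {"type":"object","properties":{"xyz":{"type":"array"},"rotation":{"type":"array"},"jaw":{"type":"array"},"newtons":{"type":"number"}},"required":["xyz","rotation","jaw"]}

```bash
mkdir -p pics; cat > h.py <<'E'
import numpy as np, cv2
from cell import env
from scipy.spatial.transform import Rotation as Rn
def cam(n,save=None):
    c=env.read_camera(n); c={k:(np.array(v) if k!='image' else v) for k,v in c.items()}
    if save: cv2.imwrite('pics/'+save,c['image'])
    return c
def K(c): return np.array([[c['fx'],0,c['cx']],[0,c['fy'],c['cy']],[0,0,1.]])
def ray(c,uv):
    p=cv2.undistortPoints(np.array(uv,float).reshape(-1,1,2),K(c),c['distortion']).reshape(-1,2)
    d=np.c_[p,np.ones(len(p))]@c['R']; o=-c['R'].T@c['t']; return o,d
def onz(c,uv,z):
    o,d=ray(c,uv); return o+d*((z-o[2])/d[:,2])[:,None]
def proj(c,X):
    return cv2.projectPoints(np.array(X,float).reshape(-1,1,3),cv2.Rodrigues(c['R'])[0],c['t'],K(c),c['distortion'])[0].reshape(-1,2)
def tri(c1,uv1,c2,uv2):
    o1,d1=ray(c1,uv1);o2,d2=ray(c2,uv2);out=[]
    for a,b in zip(d1,d2):
        A=np.c_[a,-b]; s=np.linalg.lstsq(A,o2-o1,rcond=None)[0]
        p,q=o1+a*s[0],o2+b*s[1]; out.append(np.r_[(p+q)/2,np.linalg.norm(p-q)])
    return np.array(out)
E
python3 - <<'E'
from h import *
o=env.get_obs(); print({k:np.round(v,3) for k,v in o.items()})
for n in('scene','top','wrist'):
    c=cam(n,n+'0.png'); print(n,np.round(-c['R'].T@c['t'],3),np.round(c['R'],2).tolist(),c['fx'],c['distortion'])
E
```

```text
{'time_s': np.float64(0.0), 'qpos': array([-67.488,  18.44 ,  -4.016,  83.177,   1.296,  78.541,  -3.261]), 'joint_velocities': array([ 0.162, -0.042, -0.148,  0.04 , -0.09 , -0.008,  0.028]), 'effort': array([-0.0000e+00, -4.9129e+01, -4.0400e-01, -3.1253e+01, -6.4000e-02,
        4.4000e-02,  0.0000e+00]), 'tool_pos': array([0.24 , 0.604, 0.404]), 'tool_rot': array([-1.79888e+02,  7.00000e-03,  1.58298e+02]), 'force': array([ 0.641, -0.035,  0.058]), 'wrist_torque': array([-0.037, -0.039,  0.029]), 'grasp_force': np.float64(0.0), 'grip_width': np.float64(0.087)}
scene [ 1.514 -0.085  1.254] [[0.24, 0.97, 0.0], [0.74, -0.18, -0.65], [-0.63, 0.16, -0.76]] 497.12496539919925 [-0.00175868  0.          0.          0.          0.        ]
top [0.382 0.185 1.345] [[-0.01, -1.0, 0.01], [-0.99, 0.01, -0.11], [0.11, -0.01, -0.99]] 524.0353374211955 [-0.00907507  0.          0.          0.          0.        ]
wrist [0.169 0.632 0.384] [[0.37, 0.93, -0.0], [0.89, -0.35, 0.28], [0.26, -0.11, -0.96]] 413.99167007836616 [0.03093898 0.         0.         0.         0.        ]
```

View pics/top0.png

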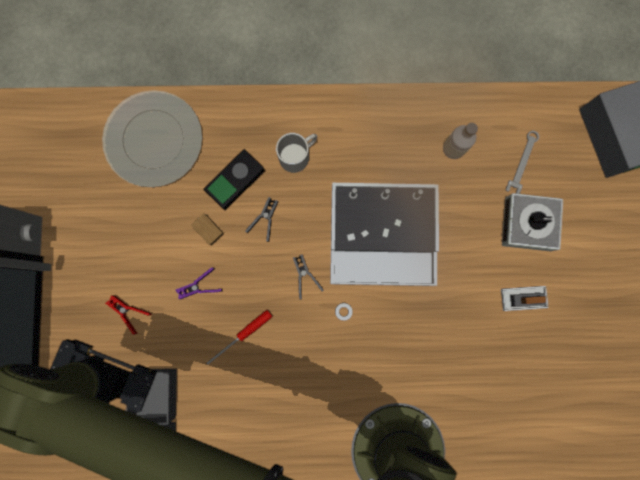

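View pics/scene0.png

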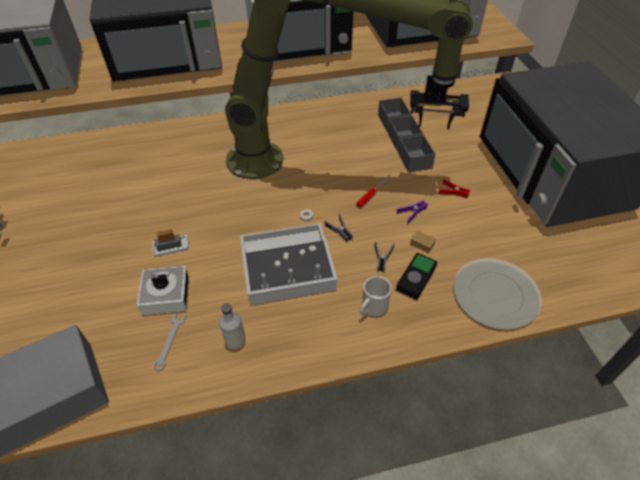

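The top view shows two grey clips at (265,218) and (306,275). The red one at (125,310) and the purple one at (200,287) are decoys. The bed is at about (385,235) with 4 chips visible, the scraper in its rest at (525,298) and the dial at (537,222). I'll enlarge these to confirm.

```bash
python3 - <<'E'
from h import *
t=cv2.imread('pics/top0.png'); s=cv2.imread('pics/scene0.png')
def cr(i,x,y,w,h,W,H): return cv2.resize(i[y:y+h,x:x+w],(W,H),interpolation=cv2.INTER_CUBIC)
a=np.hstack([cr(t,325,178,120,90,400,300),cr(t,240,195,90,108,250,300),cr(t,498,190,70,130,150,300)])
b=np.hstack([cr(s,235,220,105,80,400,300),cr(s,320,205,90,75,250,300),cr(s,132,225,60,95,150,300)])
cv2.imwrite('pics/mos1.png',np.vstack([a,b]))
E
```

```text
(no output)
```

View pics/mos1.png

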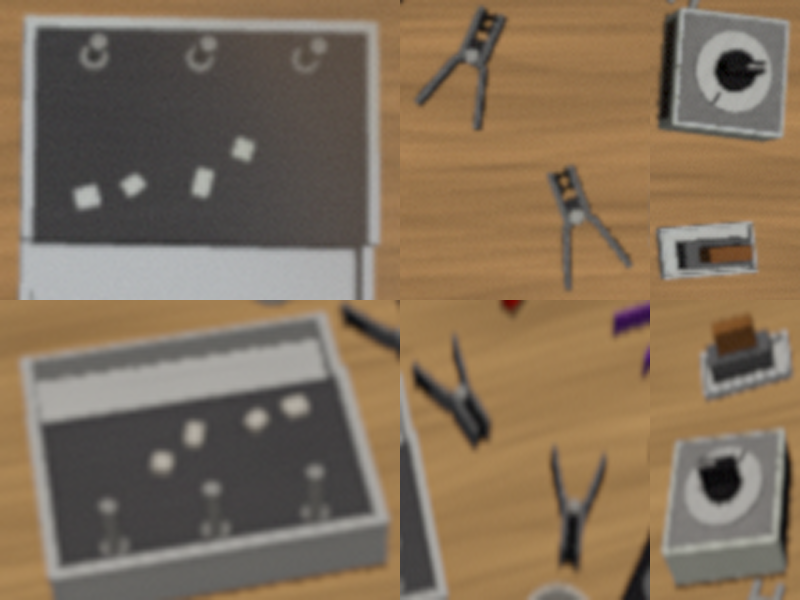

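Confirmed: 4 chips, and 2 job clips, both plain dark grey, at top pixels (265,218) and (306,275). The clips at (200,287) purple and (125,310) red are the wrong colour. The dial pointer points right in the top view, and the index line is at lower left. I'll get rough positions for where to look with the wrist camera.

```bash
python3 - <<'E'
from h import *
c=cam('top'); 
P={'kTL':(333.1,183.4,.056),'kTR':(438.4,185.5,.056),'chip1':(351,237,.053),'chip4':(398,223,.053),'hA':(265.7,214.8,.02),'hB':(303,272.5,.02),'scr':(528,299,.066),'rest':(525,298.5,.01),'dial':(537,221,.09),'idx':(528,233,.06)}
for k,(u,v,z) in P.items(): print(k,np.round(onz(c,[(u,v)],z)[0],3))
w=cam('wrist')
o=env.get_obs();R=Rn.from_euler('xyz',o['tool_rot'],degrees=True).as_matrix()
C=-w['R'].T@w['t']; print('cam in tool',R.T@(C-o['tool_pos']),'view dir tool',R.T@w['R'][2],R.T@w['R'][0]); print(R)
E
```

```text
kTL [0.664 0.152 0.056]
kTR [ 0.655 -0.112  0.056]
chip1 [0.528 0.109 0.053]
chip4 [ 0.562 -0.008  0.053]
hA [0.592 0.324 0.02 ]
hB [0.443 0.23  0.02 ]
scr [ 0.369 -0.318  0.066]
rest [ 0.37  -0.332  0.01 ]
dial [ 0.557 -0.341  0.09 ]
idx [ 0.532 -0.329  0.06 ]
cam in tool [7.66571705e-02 8.04450857e-05 2.02434755e-02] view dir tool [-2.79613244e-01 -3.84072596e-04  9.60112643e-01] [1.69111754e-04 9.99999885e-01 4.49278989e-04]
[[-9.29121841e-01  3.69773633e-01 -2.56187163e-04]
 [ 3.69773715e-01  9.29121475e-01 -8.26904826e-04]
 [-6.77386068e-05 -8.63026613e-04 -9.99999625e-01]]
```

send_rows(xyz=[[0, 0, 0], [0, 0, 0], [0, 0, 0], [0, 0, 0], [0, 0, 0], [0, 0, 0], [0, 0, 0], [0, 0, 0], [-0.043, 0.0245, 0], [-0.043, 0.0245, 0], [-0.043, 0.0245, 0], [-0.043, 0.0245, 0], [-0.043, 0.0245, 0], [-0.043, 0.0245, 0], [-0.043, 0.0245, 0], [-0.043, 0.0245, 0], [-0.043, 0.0245, 0], [-0.043, 0.0245, 0], [-0.043, 0.0245, 0], [0, 0, 0]], rotation=[[0, 0, 0.149], [0, 0, 0.149], [0, 0, 0.149], [0, 0, 0.149], [0, 0, 0.149], [0, 0, 0.149], [0, 0, 0.149], [0, 0, 0.149], [0, 0, 0], [0, 0, 0], [0, 0, 0], [0, 0, 0], [0, 0, 0], [0, 0, 0], [0, 0, 0], [0, 0, 0], [0, 0, 0], [0, 0, 0], [0, 0, 0], [0, 0, 0]], jaw=[1, 1, 1, 1, 1, 1, 1, 1, 1, 1, 1, 1, 1, 1, 1, 1, 1, 1, 1, 1])

```text
time_s: 2.25
tool_pos: [0.5125, 0.123, 0.4053]
tool_rot: [179.9, 0.2, 89.3]
force: [0.3, 0.3, -0.0]
grip_width: 0.0872
grasp_force: 0.0
```

```bash
python3 - <<'E'
from h import *
c=cam('wrist','wbed.png'); np.save('wbed.npy',c,allow_pickle=True); print(np.round(env.get_obs()['tool_pos'],3),np.round(env.get_obs()['tool_rot'],1))
E
```

```text
[0.511 0.127 0.405] [180.    0.   89.5]
```

View pics/wbed.png

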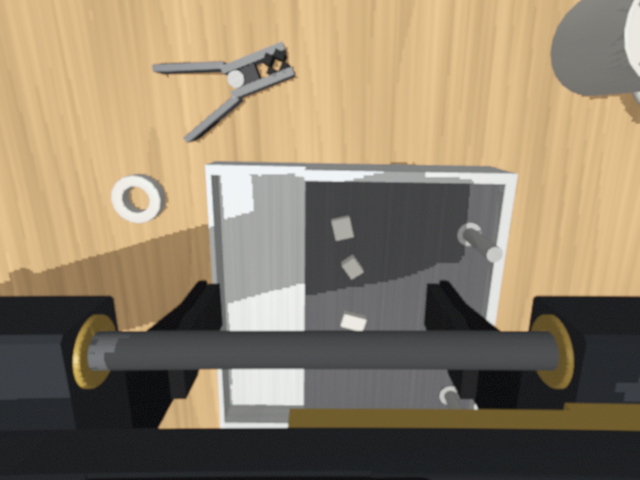

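The wrist view shows clip B with its hinge at (236,78) and jaws to the right. Post 1 has its base at (467,233) and top at (494,255). Three chips are visible at (343,228), (352,267) and (353,321), and the kerb corner is at (515,173). Next I'll look at the dial and rest.

send_rows(xyz=[[-0.0456, -0.004, 0], [-0.0456, -0.004, 0], [-0.0456, -0.004, 0], [-0.0456, -0.004, 0], [-0.0456, -0.004, 0], [-0.0456, -0.004, 0], [-0.0456, -0.004, 0], [-0.0456, -0.004, 0], [-0.0456, -0.004, 0], [-0.0456, -0.004, 0], [-0.0456, -0.004, 0], [-0.0456, -0.004, 0], [0, 0, 0], [0, 0, 0]], rotation=[[0, 0, 0], [0, 0, 0], [0, 0, 0], [0, 0, 0], [0, 0, 0], [0, 0, 0], [0, 0, 0], [0, 0, 0], [0, 0, 0], [0, 0, 0], [0, 0, 0], [0, 0, 0], [0, 0, 0], [0, 0, 0]], jaw=[1, 1, 1, 1, 1, 1, 1, 1, 1, 1, 1, 1, 1, 1])

```text
time_s: 3.7
tool_pos: [0.462, -0.4164, 0.4039]
tool_rot: [-179.9, -0.0, 89.9]
force: [0.8, 0.9, -0.4]
grip_width: 0.0867
grasp_force: 0.0
```

```bash
python3 - <<'E'
from h import *
c=cam('wrist','wdial.png'); np.save('wdial.npy',c,allow_pickle=True); print(np.round(env.get_obs()['tool_pos'],3),np.round(env.get_obs()['tool_rot'],1))
c=np.load('wbed.npy',allow_pickle=True).item()
for k,(u,v,z) in {'k':(515,173,.056),'w':(208,165,.034),'edge':(305,175,.045),'p':(494,255,.1),'pb':(467,233,.045),'c1':(343,228,.05),'c2':(352,267,.05),'c3':(353,321,.05),'hB':(236,78,.024),'lips':(287,62,.02)}.items(): print(k,np.round(onz(c,[(u,v)],z)[0],3))
t=cam('top')
print(proj(t,[onz(c,[(494,255)],.1)[0],onz(c,[(236,78)],.024)[0],onz(c,[(343,228)],.05)[0],onz(c,[(515,173)],.056)[0]]))
E
```

```text
[ 0.463 -0.415  0.404] [-1.80e+02 -1.00e-01  9.01e+01]
k [0.665 0.154 0.056]
w [0.418 0.161 0.034]
edge [0.499 0.153 0.045]
p [0.637 0.101 0.1  ]
pb [0.636 0.102 0.045]
c1 [0.53  0.109 0.05 ]
c2 [0.538 0.074 0.05 ]
c3 [0.539 0.023 0.05 ]
hB [0.444 0.229 0.024]
lips [0.486 0.241 0.02 ]
[[354.69591762 190.03853867]
 [303.37666711 271.98065266]
 [350.98628964 236.32994607]
 [332.27136433 182.7596547 ]]
```

View pics/wdial.png

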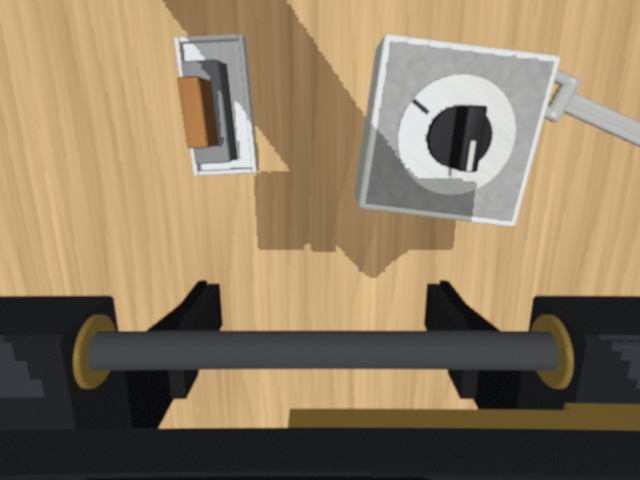

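The rest and scraper are at (215,105), with the rib top at (197,112). The dial is centred near (460,135), its white pointer points down to about (472,170), and the index line is at (421,106). I'll enlarge for pixel readings.

```bash
python3 - <<'E'
from h import *
s=cv2.imread('pics/wdial.png')
a=np.hstack([cv2.resize(s[30:180,165:265],(400,600),interpolation=cv2.INTER_CUBIC),cv2.resize(s[60:210,395:495],(400,600),interpolation=cv2.INTER_CUBIC)]) # both x4
cv2.imwrite('pics/mos2.png',a)
E
```

```text
(no output)
```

View pics/mos2.png

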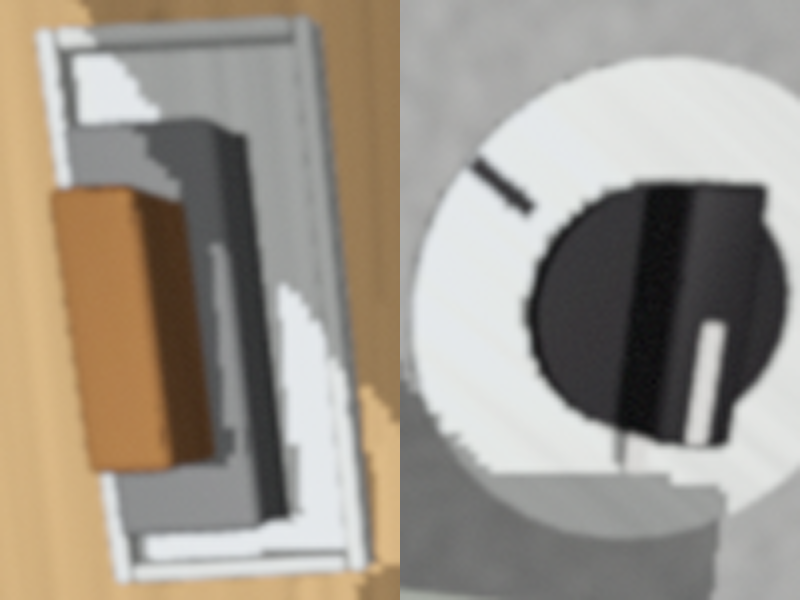

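```bash
python3 - <<'E'
from h import *
c=np.load('wdial.npy',allow_pickle=True).item()
f=lambda pts,z:onz(c,pts,z)
r=f([(178,76.75),(198.25,76.75),(208,147.5),(188.25,147.5)],.070)
t=f([(174.5,37.5),(244.5,34.5),(257,172),(194.5,175)],.014)
for n,q in(('rib',r),('tray',t)):
    e=(q[0]+q[1]-q[2]-q[3])[:2]/2; print(n,np.round(q.mean(0),4),'len',np.linalg.norm(e).round(4),'wid',np.linalg.norm((q[1]-q[0]))*1e3,'ang y-axis',np.degrees(np.arctan2(e[1],e[0]))-90)
bar=f([(395+290/4,60+183/4),(395+365/4,60+184/4),(395+330/4,60+445/4),(395+270/4,60+442/4)],.097); 
e=(bar[0]+bar[1]-bar[2]-bar[3])[:2]/2
print('bar',bar.mean(0),np.linalg.norm(e),np.degrees(np.arctan2(e[1],e[0])))
disc=f([(459.5,138)],.071);ring=f([(395+245/4,60+297/4)],.060);print('disc',disc,'ring',ring)
pt=f([(395+297/4,60+445/4),(395+313/4,60+320/4)],.097); d=(pt[0]-pt[1])[:2];print('ptr',pt,np.degrees(np.arctan2(d[1],d[0])))
ix=f([(395+75/4,60+162/4),(395+132/4,60+210/4)],.060);d=(ix[0]-ix[1])[:2];print('idx',ix,np.degrees(np.arctan2(d[1],d[0])))
# cross-check with scene/top projections
for n in('top','scene'):
    k=cam(n); print(n,proj(k,[r.mean(0),bar.mean(0),t.mean(0)]).round(1).tolist())
    hs=cv2.cvtColor(k['image'],cv2.COLOR_BGR2HSV); 
E
```

```text
rib [ 0.3682 -0.3368  0.07  ] len 0.0487 wid 14.194074128715265 ang y-axis 3.068423836696681
tray [ 0.3728 -0.3323  0.014 ] len 0.1105 wid 56.628648304411584 ang y-axis 2.71614320806124
bar [ 0.56278777 -0.35410097  0.097     ] 0.04229913843089117 89.81643050618379
disc [[ 0.56178235 -0.35455764  0.071     ]] ring [[ 0.56258337 -0.35232035  0.06      ]]
ptr [[ 0.56223673 -0.3755033   0.097     ]
 [ 0.56279552 -0.35467256  0.097     ]] -91.53662427697098
idx [[ 0.52904456 -0.32801405  0.06      ]
 [ 0.54017496 -0.3365233   0.06      ]] 142.6019000701891
top [[536.4, 299.4], [543.4, 218.3], [525.5, 297.5]]
scene [[164.1, 232.1], [157.9, 275.9], [169.9, 244.3]]
```

```bash
python3 - <<'E'
from h import *
def rib(c,roi):
    x,y,w,h=roi; hs=cv2.cvtColor(c['image'],cv2.COLOR_BGR2HSV)[y:y+h,x:x+w].astype(int)
    m=((hs[...,0]<20)&(hs[...,1]>145)).astype(np.uint8)
    n,l,s,ce=cv2.connectedComponentsWithStats(m); i=1+np.argmax(s[1:,4]); return ce[i]+[x,y],s[i],np.unique(hs[...,1],return_counts=0)[[0,-1]]
w=np.load('wdial.npy',allow_pickle=True).item(); t=cam('top'); s=cam('scene')
for n,c,r in(('w',w,(165,60,60,100)),('t',t,(505,288,45,22)),('s',s,(150,225,35,25))): print(n,rib(c,r))
i=t['image'][292:308,512:552]; hs=cv2.cvtColor(i,cv2.COLOR_BGR2HSV)
for r in hs[::2]: print(' '.join('%d/%d/%d'%tuple(p) for p in r[::3]))
E
```

```text
w (array([199.06227631, 109.26556908]), array([  14,   17,   38,   70, 1397], dtype=int32), array([  0, 166]))
t (array([533.37190083, 299.57024793]), array([ 17,   9,  23,   6, 121], dtype=int32), array([  0, 223]))
s (array([164.92465753, 235.05479452]), array([  7,   5,  17,  12, 146], dtype=int32), array([  0, 194]))
15/5/98 15/5/100 30/5/99 42/9/149 30/6/160 38/6/162 38/6/159 38/7/155 23/9/119 40/6/122 30/7/150 18/10/129 16/127/155 16/127/159
30/3/90 20/9/84 0/0/73 45/7/71 60/7/76 60/7/74 60/3/80 40/9/81 90/3/74 15/7/76 0/0/77 30/4/127 16/127/147 16/133/148
8/33/31 30/5/47 0/0/49 168/26/49 30/4/58 9/30/60 9/50/66 10/83/71 10/90/68 13/131/70 11/100/87 13/58/110 16/121/150 16/131/150
30/9/27 30/6/42 45/8/67 11/56/50 15/170/45 14/168/105 14/176/106 13/168/112 13/163/114 13/169/116 13/166/117 13/104/123 15/113/153 16/131/150
170/28/27 45/9/54 45/6/81 15/64/48 14/176/45 13/167/110 13/166/112 13/172/113 13/162/115 14/166/115 14/169/116 12/106/123 15/99/154 16/128/153
30/16/31 0/0/72 120/3/84 13/60/60 14/157/47 14/168/103 13/164/107 14/164/106 13/158/105 14/146/105 13/138/109 12/61/109 15/96/152 16/130/153
60/8/31 90/4/70 90/3/83 10/10/78 20/10/80 11/40/89 5/37/89 13/22/83 15/12/85 45/6/90 0/6/92 0/3/93 15/88/147 16/129/152
50/8/90 30/5/99 30/2/109 60/4/116 30/4/123 45/4/118 24/10/128 18/9/142 38/7/150 23/6/157 30/6/138 30/5/110 16/89/141 16/130/147
```

send_rows(xyz=[[0, 0, 0], [0.0276, -0.0303, 0], [0.0276, -0.0303, 0], [0.0276, -0.0302, 0], [0, 0, 0.04], [0, 0, 0.04], [0, 0, 0.04], [0, 0, 0.04], [0, 0, 0.024], [0, 0, 0], [0, 0, 0], [0, 0, 0], [0, 0, 0], [0, 0, 0], [0, 0, 0], [0, 0, 0], [0, 0, 0], [0, 0, 0], [0, 0, 0]], rotation=[[0, 0, -0.05], [0, 0, 0], [0, 0, 0], [0, 0, 0], [0, 0, 0], [0, 0, 0], [0, 0, 0], [0, 0, 0], [0, 0, 0], [0, 0, 0], [0, 0, 0], [0, 0, 0], [0, 0, 0], [0, 0, 0], [0, 0, 0], [0, 0, 0], [0, 0, 0], [0, 0, 0], [0, 0, 0]], jaw=[1, 1, 1, 1, 1, 1, 1, 1, 1, 1, 1, 0, 0, 0, 0, 0, 0, 0, 0], newtons=40)

```text
time_s: 5.9
tool_pos: [0.3671, -0.3381, 0.2207]
tool_rot: [-180.0, -0.0, 92.9]
force: [0.9, 0.1, -0.7]
grip_width: 0.0306
grasp_force: 0.0
```

```bash
python3 - <<'E'
from h import *
o=env.get_obs(); print(o['time_s'],{k:np.round(o[k],4) for k in('tool_pos','tool_rot','force','grip_width','grasp_force','qpos')})
# chips in top view
t=cam('top'); i=cv2.cvtColor(t['image'],cv2.COLOR_BGR2GRAY)[192:250,337:434]
n,l,s,ce=cv2.connectedComponentsWithStats((i>135).astype(np.uint8))
for k in range(1,n):
    if 10<s[k,4]<90: p=onz(t,[ce[k]+[337,192]],.054)[0]; print(ce[k]+[337,192],s[k],p.round(3))
E
```

```text
5.9 {'tool_pos': array([ 0.3671, -0.3381,  0.2207]), 'tool_rot': array([-1.799947e+02, -3.800000e-03,  9.286420e+01]), 'force': array([ 0.8636,  0.1049, -0.655 ]), 'grip_width': np.float64(0.0306), 'grasp_force': np.float64(0.0), 'qpos': array([-10.237 ,  15.4415,  55.6271, 117.326 , -15.5927,  54.8343,
        56.3987])}
[397.42307692 222.38461538] [58 28  6  6 26] [ 0.563 -0.007  0.054]
[385.36111111 232.30555556] [46 37  6  8 36] [0.539 0.024 0.054]
[364.39130435 232.95652174] [25 39  6  5 23] [0.538 0.076 0.054]
[350.80555556 236.69444444] [11 42  7  6 36] [0.529 0.11  0.054]
```

send_rows(xyz=[[0, 0, 0], [0, 0, 0], [0, 0, 0], [0, 0, 0], [0, 0, 0], [0, 0, -0.033], [0, 0, -0.033], [0, 0, -0.034], [0, 0, 0]], rotation=[[0, 0, 0], [0, 0, 0], [0, 0, 0], [0, 0, 0], [0, 0, 0], [0, 0, 0], [0, 0, 0], [0, 0, 0], [0, 0, 0.085]], jaw=[0, 0, 0, 0, 0, 0, 0, 0, 0])

```text
time_s: 6.85
tool_pos: [0.368, -0.3397, 0.3247]
tool_rot: [179.6, 0.1, 87.9]
force: [0.5, -0.8, -1.5]
grip_width: 0.0159
grasp_force: 40.0
```

send_rows(xyz=[[0.0353, 0.0218, 0], [0.0353, 0.0218, 0], [0.0353, 0.0218, 0], [0.0353, 0.0218, 0], [0.0353, 0.0218, 0], [0.0353, 0.0218, 0], [0.0353, 0.0218, 0], [0.0353, 0.0218, 0], [0.0353, 0.0218, 0], [0.0353, 0.0218, 0], [0, 0, 0], [0, 0, 0]], rotation=[[0, 0, 0], [0, 0, 0], [0, 0, 0], [0, 0, 0], [0, 0, 0], [0, 0, 0], [0, 0, 0], [0, 0, 0], [0, 0, 0], [0, 0, 0], [0, 0, 0], [0, 0, 0]], jaw=[0, 0, 0, 0, 0, 0, 0, 0, 0, 0, 0, 0])

```text
time_s: 8.05
tool_pos: [0.5974, 0.0082, 0.3199]
tool_rot: [-179.9, 0.1, 88.1]
force: [-0.2, -1.3, -1.6]
grip_width: 0.0157
grasp_force: 40.0
```

```bash
python3 - <<'E'
from h import *
o=env.get_obs(); print(o['time_s'],{k:np.round(o[k],4) for k in('tool_pos','tool_rot','force','grip_width','grasp_force','qpos')})
c=cam('wrist','wscr.png'); np.save('wscr.npy',c,allow_pickle=True)
cam('scene','sscr.png')
E
```

```text
8.05 {'tool_pos': array([0.5974, 0.0082, 0.3199]), 'tool_rot': array([-1.799073e+02,  8.020000e-02,  8.814490e+01]), 'force': array([-0.2031, -1.3453, -1.6234]), 'grip_width': np.float64(0.0157), 'grasp_force': np.float64(39.9903), 'qpos': array([-38.796 ,  18.4506,  42.7015,  98.3948, -13.2541,  68.4564,
         5.5108])}
```

View pics/wscr.png

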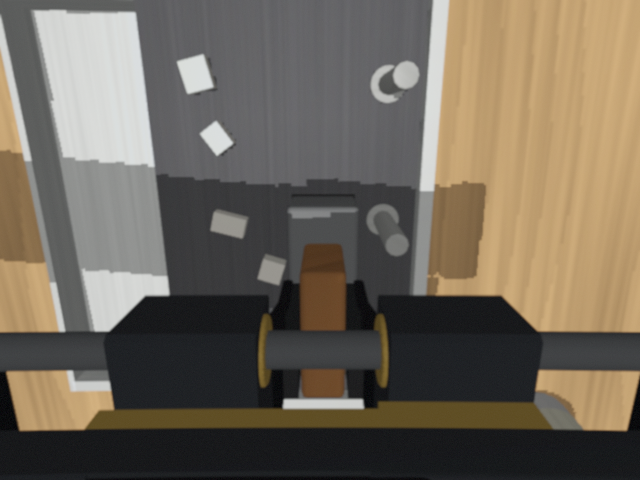

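The scraper is held upright with its blade just behind the four chips at (197,75), (216,138), (229,224) and (271,269). First stroke.

send_rows(xyz=[[0, 0, 0.02], [0, 0, 0.02], [0, 0, 0.012], [0, 0, 0.005], [0, 0, 0], [0, -0.009, 0], [0, -0.009, 0], [0, -0.009, 0], [0, -0.009, 0], [0, -0.009, 0], [0, -0.009, 0], [0, -0.009, 0], [0, -0.009, 0], [0, -0.009, 0], [0, -0.009, 0], [0, -0.009, 0], [0, -0.009, 0], [0, 0, 0], [0, 0, 0]], rotation=[[0, 0, 0], [0, 0, 0], [0, 0, 0], [0, 0, 0], [0, 0, 0], [0, 0, 0], [0, 0, 0], [0, 0, 0], [0, 0, 0], [0, 0, 0], [0, 0, 0], [0, 0, 0], [0, 0, 0], [0, 0, 0], [0, 0, 0], [0, 0, 0], [0, 0, 0], [0, 0, 0], [0, 0, 0]], jaw=[0, 0, 0, 0, 0, 0, 0, 0, 0, 0, 0, 0, 0, 0, 0, 0, 0, 0, 0])

```text
time_s: 10.05
tool_pos: [0.4894, 0.0109, 0.264]
tool_rot: [180.0, -0.0, 88.0]
force: [0.2, 1.0, -0.6]
grip_width: 0.0159
grasp_force: 40.0
```

```bash
python3 - <<'E'
from h import *
o=env.get_obs(); print(o['time_s'],{k:np.round(o[k],4) for k in('tool_pos','tool_rot','force','grip_width','grasp_force')})
c=cam('wrist','wpush.png'); s=cam('scene','spush.png')
cv2.imwrite('pics/mos3.png',np.hstack([cv2.resize(c['image'],(400,300)),cv2.resize(s['image'][215:305,230:350],(400,300),interpolation=cv2.INTER_CUBIC)]))
E
```

```text
10.05 {'tool_pos': array([0.4894, 0.0109, 0.264 ]), 'tool_rot': array([ 1.799521e+02, -3.650000e-02,  8.801300e+01]), 'force': array([ 0.1607,  0.9712, -0.5662]), 'grip_width': np.float64(0.0159), 'grasp_force': np.float64(39.9905)}
```

View pics/mos3.png

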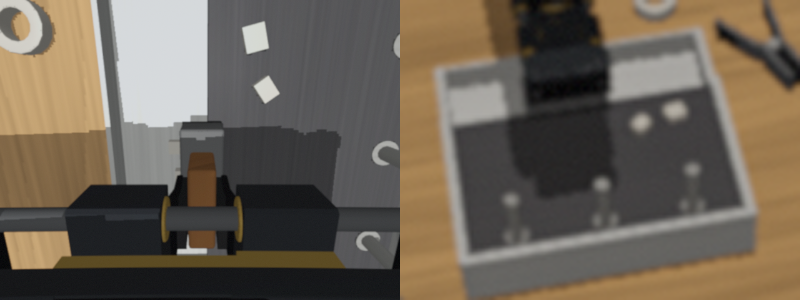

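Both chips of the first stroke are off the plate, and the remaining two sit at (255,38) and (265,90) in the left crop. Second stroke.

send_rows(xyz=[[0, 0, -0.03], [0.0277, 0.032, 0], [0.0277, 0.032, 0], [0.0277, 0.032, 0], [0, 0, 0], [0, 0, 0.02], [0, 0, 0.01], [0, 0, 0.0005], [0, -0.008, 0], [0, -0.008, 0], [0, -0.008, 0], [0, -0.009, 0], [0, -0.009, 0], [0, -0.009, 0], [0, -0.009, 0], [0, -0.009, 0], [0, -0.009, 0], [0, -0.009, 0], [0, -0.009, 0], [0, 0, 0]], rotation=[[0, 0, 0], [0, 0, 0], [0, 0, 0], [0, 0, 0], [0, 0, 0], [0, 0, 0], [0, 0, 0], [0, 0, 0], [0, 0, 0], [0, 0, 0], [0, 0, 0], [0, 0, 0], [0, 0, 0], [0, 0, 0], [0, 0, 0], [0, 0, 0], [0, 0, 0], [0, 0, 0], [0, 0, 0], [0, 0, 0]], jaw=[0, 0, 0, 0, 0, 0, 0, 0, 0, 0, 0, 0, 0, 0, 0, 0, 0, 0, 0, 0])

```text
time_s: 12.15
tool_pos: [0.4911, 0.094, 0.2631]
tool_rot: [-179.9, -0.0, 88.0]
force: [-0.7, -0.0, -1.2]
grip_width: 0.0158
grasp_force: 40.0
```

send_rows(xyz=[[0, 0, 0], [0, 0, -0.04], [-0.04, 0, -0.02], [-0.045, 0, 0], [-0.045, 0, 0], [-0.045, 0, 0], [0, 0, 0], [0, 0, 0]], rotation=[[0, 0, 0], [0, 0, 0], [0, 0, 0], [0, 0, 0], [0, 0, 0], [0, 0, 0], [0, 0, 0], [0, 0, 0]], jaw=[0, 0, 0, 0, 0, 0, 0, 0])

```text
time_s: 12.95
tool_pos: [0.4863, -0.0823, 0.3235]
tool_rot: [180.0, -0.0, 87.8]
force: [0.2, 0.7, -1.2]
grip_width: 0.0154
grasp_force: 40.0
```

```bash
python3 - <<'E'
from h import *
o=env.get_obs(); print(o['time_s'],{k:np.round(o[k],4) for k in('tool_pos','tool_rot','force','grip_width','grasp_force')})
c=cam('wrist','wpush2.png'); s=cam('scene'); t=cam('top')
cv2.imwrite('pics/mos4.png',np.hstack([cv2.resize(c['image'],(400,300)),cv2.resize(s['image'][215:305,230:350],(400,300),interpolation=cv2.INTER_CUBIC)]))
cv2.imwrite('pics/mos4.png',np.vstack([cv2.imread('pics/mos4.png'),cv2.resize(t['image'][170:310,240:540],(800,300))]))
E
```

```text
12.95 {'tool_pos': array([ 0.4863, -0.0823,  0.3235]), 'tool_rot': array([ 1.799547e+02, -6.400000e-03,  8.779210e+01]), 'force': array([ 0.1643,  0.6538, -1.2019]), 'grip_width': np.float64(0.0154), 'grasp_force': np.float64(39.9993)}
```

View pics/mos4.png

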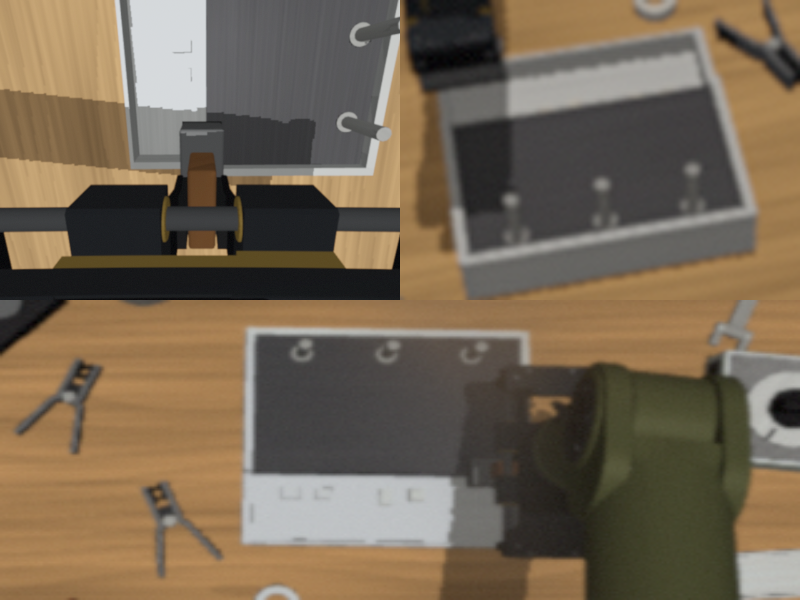

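All four chips are in the trough and the plate is bare. Now I'll take the scraper back to its rest.

send_rows(xyz=[[0, 0, 0], [-0.035, -0.018, 0], [-0.035, -0.018, 0], [-0.035, -0.018, 0], [-0.035, -0.018, 0], [-0.035, -0.018, 0], [-0.035, -0.018, 0], [-0.035, -0.018, 0], [0, 0, 0], [0, 0, 0.03], [0, 0, 0.03], [0, 0, 0], [0, 0, 0]], rotation=[[0, 0, -0.089], [0, 0, 0], [0, 0, 0], [0, 0, 0], [0, 0, 0], [0, 0, 0], [0, 0, 0], [0, 0, 0], [0, 0, 0], [0, 0, 0], [0, 0, 0], [0, 0, 0], [0, 0, 0]], jaw=[0, 0, 0, 0, 0, 0, 0, 0, 0, 0, 0, 0, 0])

```text
time_s: 14.4
tool_pos: [0.3742, -0.3316, 0.2633]
tool_rot: [-179.9, -0.0, 93.2]
force: [-0.6, -0.3, -1.6]
grip_width: 0.0158
grasp_force: 40.0
```

send_rows(xyz=[[-0.0015, -0.002, 0.02], [0, 0, 0.015], [0, 0, 0.006], [0, 0, 0], [0, 0, 0], [0, 0, 0], [0, 0, 0], [0, 0, 0], [0, 0, 0], [0, 0, -0.04], [0, 0, -0.05], [0, 0, -0.05], [0, 0, 0]], rotation=[[0, 0, 0], [0, 0, 0], [0, 0, 0], [0, 0, 0], [0, 0, 0], [0, 0, 0], [0, 0, 0], [0, 0, 0], [0, 0, 0], [0, 0, 0], [0, 0, 0], [0, 0, 0], [0, 0, 0]], jaw=[0, 0, 0, 0, 0, 0.6, 0.6, 0.6, 0.6, 0.6, 0.8, 1, 1])

```text
time_s: 15.7
tool_pos: [0.3725, -0.3368, 0.3684]
tool_rot: [179.3, 0.2, 93.1]
force: [1.2, -0.7, 0.2]
grip_width: 0.0685
grasp_force: 0.0
```

```bash
python3 - <<'E'
from h import *
o=env.get_obs(); print(o['time_s'],{k:np.round(o[k],4) for k in('tool_pos','tool_rot','force','grip_width','grasp_force','qpos')})
s=cam('scene'); t=cam('top')
cv2.imwrite('pics/mos5.png',np.hstack([cv2.resize(s['image'][215:305,120:240],(400,300),interpolation=cv2.INTER_CUBIC),cv2.resize(t['image'][190:310,180:340],(400,300),interpolation=cv2.INTER_CUBIC)]))
E
```

```text
15.7 {'tool_pos': array([ 0.3725, -0.3368,  0.3684]), 'tool_rot': array([1.793025e+02, 1.765000e-01, 9.305490e+01]), 'force': array([ 1.2206, -0.6588,  0.1727]), 'grip_width': np.float64(0.0685), 'grasp_force': np.float64(0.0), 'qpos': array([-2.780070e+01, -4.397000e-01,  6.787800e+01,  1.086104e+02,
        6.270000e-02,  7.092550e+01,  4.311470e+01])}
```

View pics/mos5.png

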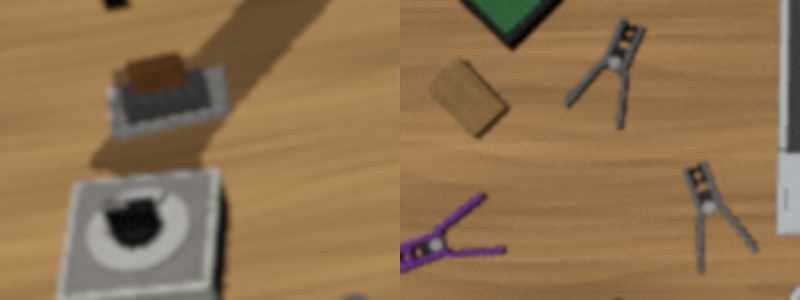

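The scraper is standing back in its rest, and the clips are unchanged: hinge A at about (613,62) and hinge B at about (708,207) in the crop. Next is a close look at both clips.

send_rows(xyz=[[0.033, 0.0246, -0.007], [0.033, 0.0246, -0.007], [0.033, 0.0246, -0.007], [0.033, 0.0246, -0.007], [0.033, 0.0246, -0.007], [0.033, 0.0246, -0.007], [0.033, 0.0246, -0.007], [0.04, 0, 0], [0.04, 0, 0], [0.04, 0, 0], [0.04, 0, 0], [0.04, 0, 0], [0.04, 0, 0], [0.04, 0, 0], [0.04, 0, 0], [0, 0, 0], [0, 0, 0], [0, 0, 0]], rotation=[[0, 0, 0], [0, 0, 0], [0, 0, 0], [0, 0, 0], [0, 0, 0], [0, 0, 0], [0, 0, 0], [0, 0, 0], [0, 0, 0], [0, 0, 0], [0, 0, 0], [0, 0, 0], [0, 0, 0], [0, 0, 0], [0, 0, 0.05], [0, 0, 0], [0, 0, 0], [0, 0, 0]], jaw=[1, 1, 1, 1, 1, 1, 1, 1, 1, 1, 1, 1, 1, 1, 1, 1, 1, 1])

```text
time_s: 17.6
tool_pos: [0.514, 0.2241, 0.4096]
tool_rot: [-179.9, 0.1, 90.1]
force: [0.5, -0.6, -0.3]
grip_width: 0.0871
grasp_force: 0.0
```

```bash
python3 - <<'E'
from h import *
o=env.get_obs(); print(o['time_s'],{k:np.round(o[k],4) for k in('tool_pos','tool_rot','qpos')})
c=cam('wrist','wclips.png'); np.save('wclips.npy',c,allow_pickle=True)
print(proj(c,[[.592,.324,.024],[.444,.229,.024]]))
cv2.imwrite('pics/wclips2.png',cv2.resize(c['image'][0:290],(800,363)) )
E
```

```text
17.6 {'tool_pos': array([0.514 , 0.2241, 0.4096]), 'tool_rot': array([-1.798775e+02,  1.457000e-01,  9.012480e+01]), 'qpos': array([-61.0556,   8.169 ,  38.5319,  96.8677,  -5.1239,  76.9456,
       -21.5082])}
[[418.40443229  86.1999877 ]
 [245.37731639 199.23589585]]
```

View pics/wclips2.png

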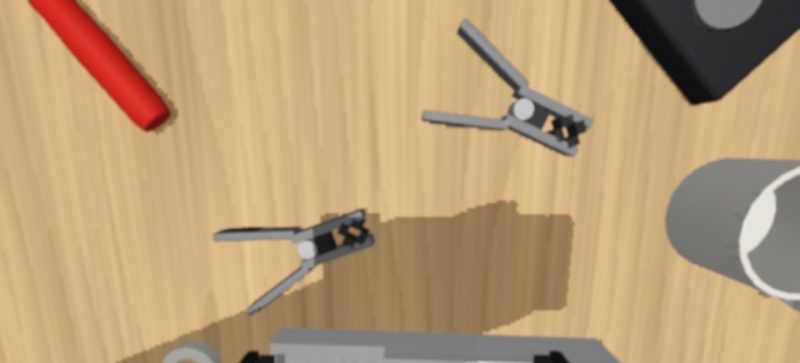

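Clip A has its hinge at (523,109), tails at (465,25) and (425,116), and lips at (590,122) and (575,152). Clip B has its hinge at (307,250), tails at (218,237) and (250,310), and lips at (362,213) and (372,240). All are in 1.25x pixels.

```bash
cat > clip.py <<'E'
from h import *
def pose(c,h,t1,t2,l1,l2,sc=1.25,z=.022):
    P=onz(c,np.array([h,t1,t2,l1,l2])/sc,z)[:,:2]
    h,t1,t2,l1,l2=P; a=(l1+l2)/2-(t1+t2)/2; yaw=np.degrees(np.arctan2(a[1],a[0])); a/=np.linalg.norm(a)
    b=(l1+l2)/2-h
    print('hinge',h.round(4),'yaw',yaw.round(1),'yaw hinge-lip',np.degrees(np.arctan2(b[1],b[0])).round(1),'tail span',np.linalg.norm(t1-t2).round(3),'lip dist',np.linalg.norm(b).round(3),'tail dist',((t1+t2)/2-h)@a)
    print(' grasp pt',(h-.045*a).round(4)); return h,a
if __name__=='__main__':
    c=np.load('wclips.npy',allow_pickle=True).item(); w=np.load('wbed.npy',allow_pickle=True).item()
    pose(c,(523,109),(465,25),(425,116),(590,122),(575,152))
    pose(c,(307,250),(218,237),(250,310),(362,213),(372,240))
    print(tri(c,[(307/1.25,250/1.25)],w,[(236,78)]))
    t=cam('top'); print(tri(c,[(523/1.25,109/1.25)],t,[(180+213/2.5,190+62/2.5)]))
E
python3 clip.py
```

```text
hinge [0.5925 0.3234] yaw -23.4 yaw hinge-lip -23.5 tail span 0.06 lip dist 0.045 tail dist -0.057463479277874846
 grasp pt [0.5512 0.3412]
hinge [0.4438 0.2279] yaw 19.9 yaw hinge-lip 21.4 tail span 0.058 lip dist 0.047 tail dist -0.05667601167823831
 grasp pt [0.4015 0.2126]
[[4.44986453e-01 2.29030506e-01 2.76199572e-02 2.60795065e-04]]
[[0.58667182 0.3219958  0.05073957 0.00105131]]
```

send_rows(xyz=[[0, 0, 0], [0, 0, 0], [0, 0, 0], [0, 0, 0], [0, 0, 0], [0, 0, 0], [0, 0, 0], [0, 0, 0], [0, 0, 0], [0, 0, 0], [0, 0, 0], [0, 0, 0], [0, 0, 0], [0, 0, 0], [-0.004, -0.041, 0], [-0.004, -0.041, 0.04], [-0.004, -0.041, 0.04], [0, 0, 0.04], [0, 0, 0], [0, 0, 0]], rotation=[[0, 0, 0.1415], [0, 0, 0.1415], [0, 0, 0.1415], [0, 0, 0.1415], [0, 0, 0.1415], [0, 0, 0.1415], [0, 0, 0.1415], [0, 0, 0.1415], [0, 0, 0.1415], [0, 0, 0.1415], [0, 0, 0.1415], [0, 0, 0.1415], [0, 0, 0.1415], [0, 0, 0.1415], [0, 0, 0], [0, 0, 0], [0, 0, 0], [0, 0, 0], [0, 0, 0], [0, 0, 0]], jaw=[1, 1, 1, 1, 1, 1, 1, 1, 1, 1, 1, 1, 1, 1, 1, 1, 1, 1, 1, 1])

```text
time_s: 19.7
tool_pos: [0.5488, 0.3314, 0.3019]
tool_rot: [179.9, -0.0, -23.4]
force: [0.3, -0.2, 0.1]
grip_width: 0.0873
grasp_force: 0.0
```

```bash
python3 - <<'E'
from h import *
o=env.get_obs(); print(o['time_s'],{k:np.round(o[k],4) for k in('tool_pos','tool_rot','qpos','force')})
c=cam('wrist','wA.png'); np.save('wA.npy',c,allow_pickle=True)
print(proj(c,[[.5925,.3234,.024]]),proj(c,[[.5925+.046*.918,.3234-.046*.397,.024]]))
g=cv2.cvtColor(c['image'],cv2.COLOR_BGR2HSV)[:290]
m=((g[...,1]<60)).astype(np.uint8)
n,l,s,ce=cv2.connectedComponentsWithStats(m)
for k in range(1,n):
    if s[k,4]>150: print(s[k],ce[k])
E
```

```text
19.7 {'tool_pos': array([0.5488, 0.3314, 0.3019]), 'tool_rot': array([ 1.799219e+02, -1.720000e-02, -2.341100e+01]), 'qpos': array([ -67.4886,   25.8923,   44.1027,   93.0406,  -18.9438,   68.8877,
       -132.7521]), 'force': array([ 0.2678, -0.1883,  0.0805])}
[[306.13313511 173.35077243]] [[305.1838964   94.55503997]]
[   15     0   199   219 22098] [119.69277763  78.06584306]
[  542     0    98   290 19427] [603.42873321 121.28774386]
[ 259   95   96  170 4555] [305.864764   170.39890231]
[ 456  251   66   39 1420] [486.81197183 275.08661972]
```

```bash
cat > axis.py <<'E'
from h import *
import sys
def ax(f,roi):
    c=np.load(f,allow_pickle=True).item(); x,y,w,h=roi
    g=cv2.cvtColor(c['image'],cv2.COLOR_BGR2HSV)[y:y+h,x:x+w]; m=(g[...,1]<60)
    for r in range(2,h,12):
        q=np.where(m[r])[0]
        if len(q): 
            e=onz(c,[(x+q[0],y+r),(x+q[-1],y+r)],.022); print(y+r,x+q[0],x+q[-1],e[:,:2].round(4).tolist(),e.mean(0)[:2].round(4),'w',np.linalg.norm(e[0]-e[1]).round(4))
    hc=cv2.HoughCircles(cv2.medianBlur(c['image'][...,1][y:y+h,x:x+w],3),cv2.HOUGH_GRADIENT,1,20,param1=80,param2=12,minRadius=5,maxRadius=16)
    if hc is not None:
        for q in hc[0][:3]: print('circ',q+[x,y,0],onz(c,[q[:2]+[x,y]],.024)[0].round(4))
ax(sys.argv[1],tuple(map(int,sys.argv[2:6])))
E
python3 axis.py wA.npy 255 93 105 172
```

```text
95 286 293 [[0.6391, 0.3157], [0.6375, 0.3119]] [0.6383 0.3138] w 0.0041
107 285 327 [[0.6332, 0.3191], [0.6233, 0.2961]] [0.6283 0.3076] w 0.0251
119 285 326 [[0.627, 0.322], [0.6172, 0.2993]] [0.6221 0.3107] w 0.0247
131 285 326 [[0.6207, 0.3249], [0.6108, 0.3021]] [0.6158 0.3135] w 0.0249
143 285 326 [[0.6143, 0.3279], [0.6043, 0.3049]] [0.6093 0.3164] w 0.0251
155 286 326 [[0.6075, 0.3304], [0.5977, 0.3077]] [0.6026 0.3191] w 0.0247
167 286 326 [[0.6008, 0.3335], [0.591, 0.3106]] [0.5959 0.322 ] w 0.0249
179 283 330 [[0.5948, 0.3383], [0.5831, 0.3113]] [0.589  0.3248] w 0.0295
191 278 334 [[0.5892, 0.3444], [0.5751, 0.3119]] [0.5822 0.3282] w 0.0354
203 275 338 [[0.583, 0.3495], [0.567, 0.3126]] [0.575 0.331] w 0.0402
215 271 342 [[0.5769, 0.3552], [0.5588, 0.3133]] [0.5678 0.3342] w 0.0457
227 267 346 [[0.5707, 0.361], [0.5504, 0.314]] [0.5606 0.3375] w 0.0512
239 264 349 [[0.5642, 0.3663], [0.5421, 0.3153]] [0.5531 0.3408] w 0.0556
251 261 352 [[0.5575, 0.3717], [0.5337, 0.3166]] [0.5456 0.3441] w 0.06
263 260 354 [[0.5502, 0.3759], [0.5254, 0.3186]] [0.5378 0.3472] w 0.0625
circ [294.5        108.5         10.89999962] [0.6301 0.3141 0.024 ]
circ [306.5 173.5  11. ] [0.5923 0.3232 0.024 ]
```

send_rows(xyz=[[-0.002, -0.01, 0], [0, 0, 0.04], [0, 0, 0.04], [0, 0, 0.02], [0, 0, 0.016], [0, 0, 0], [0, 0, 0], [0, 0, 0], [0, 0, 0], [0, 0, 0], [0, 0, 0], [0, 0, 0], [0, 0, 0], [0, 0, 0], [0, 0, 0], [0, 0, 0], [0, 0, 0], [0, 0, 0]], rotation=[[0, 0, 0.003], [0, 0, 0], [0, 0, 0], [0, 0, 0], [0, 0, 0], [0, 0, 0], [0, 0, 0], [0, 0, 0], [0, 0, 0], [0, 0, 0], [0, 0, 0], [0, 0, 0], [0, 0, 0], [0, 0, 0], [0, 0, 0], [0, 0, 0], [0, 0, 0], [0, 0, 0]], jaw=[1, 1, 1, 1, 1, 1, 0.7, 0.6, 0.55, 0.5, 0.45, 0.42, 0.39, 0.36, 0.33, 0.33, 0.33, 0.33], newtons=30)

```text
time_s: 21.55
tool_pos: [0.5507, 0.3433, 0.1867]
tool_rot: [-179.9, -0.0, -23.4]
force: [-0.4, 0.7, 5.3]
grip_width: 0.0285
grasp_force: 10.7
```

```bash
python3 - <<'E'
from h import *
o=env.get_obs(); print(o['time_s'],{k:np.round(o[k],4) for k in('tool_pos','tool_rot','grip_width','grasp_force','force')})
c=cam('wrist','wA2.png'); np.save('wA2.npy',c,allow_pickle=True)
print(proj(c,[[.5923,.3232,.024]]))
cv2.imwrite('pics/mA2.png',c['image'][:300])
E
```

```text
21.55 {'tool_pos': array([0.5507, 0.3433, 0.1867]), 'tool_rot': array([-1.799062e+02, -3.150000e-02, -2.344140e+01]), 'grip_width': np.float64(0.0285), 'grasp_force': np.float64(10.6835), 'force': array([-0.4137,  0.7437,  5.3369])}
[[329.24514201 207.93531327]]
```

View pics/mA2.png

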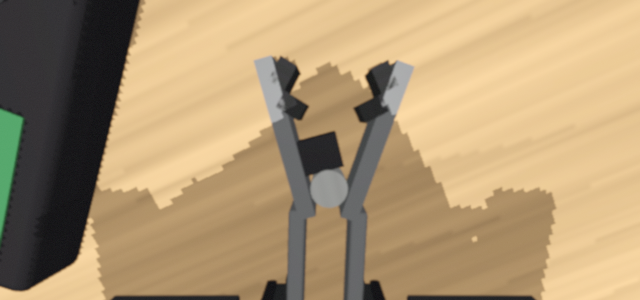

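```bash
cat > rel.py <<'E'
from h import *
def rel(f,pts,z,o=None):
    c=np.load(f,allow_pickle=True).item(); o=o or env.get_obs(); R=Rn.from_euler('xyz',o['tool_rot'],degrees=True).as_matrix()
    P=onz(c,pts,z); return (P-o['tool_pos'])@R
if __name__=='__main__':
    print(rel('wA2.npy',[(329,188),(260,60),(409,66),(293,92),(368,92)],.024).round(4))
    # post positions via several views: tops
    w=np.load('wscr.npy',allow_pickle=True).item(); b=np.load('wbed.npy',allow_pickle=True).item()
    print(onz(w,[(405,75),(395.5,240)],.1),onz(w,[(388,84),(382,220)],.045),onz(b,[(494,255)],.1))
    print(tri(w,[(405,75)],b,[(494,255)]))
E
python3 rel.py
```

```text
[[ 0.0531  0.002   0.1627]
 [ 0.0939 -0.0201  0.1628]
 [ 0.0921  0.0273  0.1627]
 [ 0.0844 -0.0098  0.1628]
 [ 0.0844  0.0145  0.1627]]
[[0.63695884 0.10128218 0.1       ]
 [0.63417543 0.02411369 0.1       ]] [[0.63755349 0.1013316  0.045     ]
 [0.6348801  0.02085769 0.045     ]] [[0.63698883 0.10102975 0.1       ]]
[[6.36825557e-01 1.01217713e-01 1.00482985e-01 9.83865022e-05]]
```

The clip is squeezed fully open, with its hinge at (329,188) and the mouth pocket between (293,92) and (368,92). Taking it to the left post.

send_rows(xyz=[[0, 0, -0.03], [0, 0, -0.045], [0, 0, -0.045], [0, 0, 0], [0, 0, 0], [0, 0, 0], [-0.0042, 0.0395, 0], [-0.0042, 0.0395, 0], [-0.0042, 0.0395, 0], [-0.0042, 0.0395, 0], [-0.0042, 0.0395, 0], [-0.0042, 0.0395, 0], [0, 0, 0], [0, 0, 0], [0, 0, 0]], rotation=[[0, 0, 0], [0, 0, 0], [0, 0, 0], [0, 0, -0.125], [0, 0, -0.125], [0, 0, -0.124], [0, 0, 0], [0, 0, 0], [0, 0, 0], [0, 0, 0], [0, 0, 0], [0, 0, 0], [0, 0, 0], [0, 0, 0], [0, 0, 0]], jaw=[0.32, 0.32, 0.32, 0.32, 0.32, 0.32, 0.32, 0.32, 0.32, 0.32, 0.32, 0.32, 0.32, 0.32, 0.32])

```text
time_s: 23.1
tool_pos: [0.5167, 0.1081, 0.3055]
tool_rot: [-180.0, 0.0, -1.9]
force: [-1.1, -0.3, -0.8]
grip_width: 0.0282
grasp_force: 8.9
```

```bash
python3 - <<'E'
from h import *
from rel import rel
o=env.get_obs(); print(o['time_s'],{k:np.round(o[k],4) for k in('tool_pos','tool_rot','grip_width','grasp_force','force','qpos')})
c=cam('wrist','wA3.png'); np.save('wA3.npy',c,allow_pickle=True)
hc=cv2.HoughCircles(cv2.medianBlur(c['image'][...,1],3),cv2.HOUGH_GRADIENT,1,40,param1=80,param2=14,minRadius=10,maxRadius=30)
print(hc[0][:6])
print('post exp px',proj(c,[[.637,.1012,.1]]))
E
```

```text
23.1 {'tool_pos': array([0.5167, 0.1081, 0.3055]), 'tool_rot': array([-1.799737e+02,  4.700000e-03, -1.944000e+00]), 'grip_width': np.float64(0.0282), 'grasp_force': np.float64(8.9402), 'force': array([-1.0944, -0.3303, -0.7975]), 'qpos': array([-57.9472,   9.7009,  47.4956, 109.0115,  -7.9331,  64.6127,
       -99.388 ])}
[[323.5 181.5  17.9]
 [480.5  29.5  18.5]
 [327.5  29.5  19.2]
 [375.5  84.5  21.3]
 [407.5 288.5  27.1]
 [271.5 303.5  27.1]]
post exp px [[330.39404047   0.98002724]]
```

View pics/wA3.png

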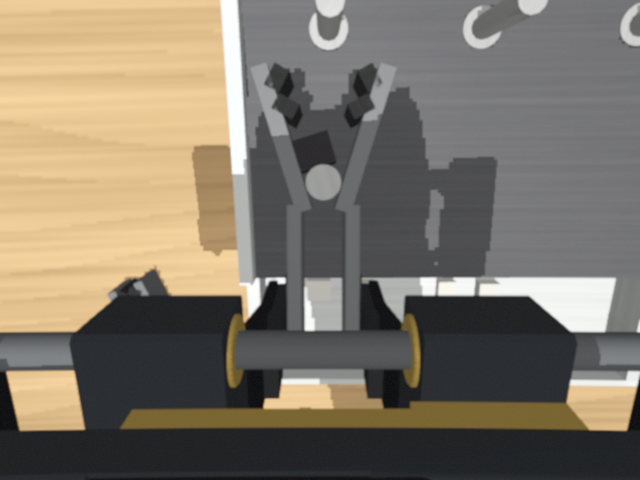

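```bash
python3 - <<'E'
from rel import *
o=env.get_obs()
print(rel('wA3.npy',[(323.5,181.5),(258,67),(391,68),(288,93),(362,93)],o['tool_pos'][2]-.1627).round(4))
c=np.load('wA3.npy',allow_pickle=True).item()
for f in('wA2','wA3'):
    i=np.load(f+'.npy',allow_pickle=True).item()['image'][150:230,280:370,1]
    print(f,cv2.HoughCircles(cv2.medianBlur(i,3),cv2.HOUGH_GRADIENT,1,40,param1=80,param2=12,minRadius=12,maxRadius=26)[0][:2]+[280,150,0])
print('base exp',proj(c,[[.637,.1012,.045],[.637,.1012,.1],[.6343,.0222,.045],[.6343,.0222,.1]]))
E
```

```text
[[ 0.0554  0.0004  0.1627]
 [ 0.0918 -0.0204  0.1627]
 [ 0.0915  0.022   0.1627]
 [ 0.0841 -0.0111  0.1627]
 [ 0.0841  0.0129  0.1627]]
wA2 [[330.5        188.5         20.79999924]]
wA3 [[323.5        181.5         17.89999962]]
base exp [[328.57746711  29.23886001]
 [330.39404047   0.98002724]
 [480.14974703  28.40651981]
 [531.35826151  -0.70401524]]
```

```bash
python3 - <<'E'
from h import *
for f in('wA2','wA3'):
    i=np.load(f+'.npy',allow_pickle=True).item()['image'].astype(int)
    for v in(235,260):
        print(f,v,' '.join('%d:%s'%(u,'/'.join(map(str,i[v,u]))) for u in range(280,375,3)))
E
```

```text
wA2 235 280:102/142/173 283:102/143/174 286:100/140/171 289:100/103/107 292:106/105/103 295:105/105/103 298:106/105/104 301:105/104/103 304:81/80/80 307:92/128/155 310:98/137/167 313:98/138/168 316:99/140/170 319:101/142/172 322:102/144/174 325:103/144/175 328:101/143/173 331:99/140/170 334:99/141/170 337:100/139/169 340:100/141/172 343:102/142/173 346:80/100/120 349:74/73/72 352:102/101/100 355:105/104/103 358:105/104/103 361:105/105/103 364:101/101/100 367:99/136/164 370:101/143/173 373:100/141/171
wA2 260 280:101/141/172 283:101/141/172 286:100/138/166 289:100/100/100 292:105/103/104 295:105/103/103 298:106/105/104 301:102/102/100 304:76/81/89 307:101/140/170 310:101/142/173 313:101/141/171 316:100/140/171 319:99/139/170 322:98/139/170 325:99/139/169 328:100/141/170 331:100/141/171 334:101/141/171 337:100/141/171 340:99/139/169 343:95/134/162 346:70/73/77 349:90/89/87 352:105/105/103 355:105/104/104 358:105/104/103 361:105/104/103 364:93/105/119 367:96/134/164 370:94/134/163 373:95/134/163
wA3 235 280:76/74/74 283:77/75/74 286:87/86/85 289:106/104/103 292:107/106/105 295:107/106/105 298:108/106/106 301:85/85/83 304:72/70/70 307:77/75/75 310:76/74/75 313:76/75/74 316:78/76/77 319:76/73/73 322:74/73/73 325:77/75/74 328:76/74/73 331:76/74/74 334:76/75/75 337:77/75/75 340:76/74/75 343:67/68/65 346:99/98/97 349:108/107/106 352:108/106/106 355:107/107/105 358:102/102/100 361:78/78/77 364:78/76/76 367:78/76/75 370:79/77/77 373:79/76/76
wA3 260 280:77/74/75 283:77/74/74 286:85/83/83 289:105/105/103 292:107/106/104 295:106/106/105 298:106/105/104 301:84/84/82 304:71/69/68 307:77/76/75 310:77/74/74 313:77/74/73 316:77/76/75 319:76/74/75 322:76/73/75 325:75/73/74 328:77/76/76 331:75/74/74 334:76/75/75 337:76/74/73 340:77/74/74 343:68/67/66 346:99/99/98 349:108/107/106 352:106/105/104 355:107/106/104 358:102/101/100 361:77/74/75 364:77/75/76 367:75/74/74 370:77/76/76 373:77/75/76
```

In the picture, post 1 has its base at (328,29), dead ahead of the mouth. The clip's apparent size shrank 5% at the handles and 11% at the lips, so it has sagged nose-down in the pads. I'll level it on the plate and grip it harder.

send_rows(xyz=[[0, 0, 0.02], [0, 0, 0.02], [0, 0, 0.01], [0, 0, 0.008], [0, 0, 0.006], [0, 0, 0.005], [0, 0, 0.004], [0, 0, 0], [0, 0, 0], [0, 0, 0], [0, 0, 0], [0, 0, 0], [0, 0, 0], [0, 0, 0]], rotation=[[0, 0, 0], [0, 0, 0], [0, 0, 0], [0, 0, 0], [0, 0, 0], [0, 0, 0], [0, 0, 0], [0, 0, 0], [0, 0, 0], [0, 0, 0], [0, 0, 0], [0, 0, 0], [0, 0, 0], [0, 0, 0]], jaw=[0.32, 0.32, 0.32, 0.32, 0.32, 0.32, 0.32, 0.32, 0.3, 0.2, 0, 0, 0, 0], newtons=30)

```text
time_s: 24.55
tool_pos: [0.5168, 0.107, 0.2327]
tool_rot: [-180.0, -0.0, -2.0]
force: [0.7, -0.3, -1.4]
grip_width: 0.0273
grasp_force: 30.0
```

```bash
cat > st.py <<'E'
from rel import *
import sys
o=env.get_obs(); print(o['time_s'],{k:np.round(o[k],4) for k in('tool_pos','tool_rot','grip_width','grasp_force','force')})
n=sys.argv[1]; c=cam('wrist',n+'.png'); np.save(n+'.npy',c,allow_pickle=True); i=c['image'].astype(int)
def edges(v):  # grey light runs (handles/jaws brighter than plate)
    r=i[v,200:450].sum(1); q=np.where((r>270)&(r<600)&(np.ptp(i[v,200:450],axis=1)<15))[0]+200
    return (q[0],q[-1],q[-1]-q[0]) if len(q) else None
print({v:edges(v) for v in(70,235,260)})
h=cv2.HoughCircles(cv2.medianBlur(c['image'][150:230,280:370,1],3),cv2.HOUGH_GRADIENT,1,40,param1=80,param2=12,minRadius=12,maxRadius=26)
print('hinge',None if h is None else h[0][:2]+[280,150,0])
E
python3 st.py wA4
```

```text
24.55 {'tool_pos': array([0.5168, 0.107 , 0.2327]), 'tool_rot': array([-1.79994e+02, -6.20000e-03, -2.01570e+00]), 'grip_width': np.float64(0.0273), 'grasp_force': np.float64(29.9988), 'force': array([ 0.7445, -0.32  , -1.3792])}
{70: (np.int64(200), np.int64(449), np.int64(249)), 235: (np.int64(200), np.int64(360), np.int64(160)), 260: (np.int64(200), np.int64(360), np.int64(160))}
hinge [[323.5        188.5         18.79999924]]
```

```bash
cat > prof.py <<'E'
from h import *
import sys
def prof(n):
    i=np.load(n+'.npy',allow_pickle=True).item()['image'].astype(int)
    print(n)
    for v in(66,72,80,215,235,260,280):
        seg=i[v,230:430]; br=seg.mean(1); g=(br>92)&(np.ptp(seg,axis=1)<14)
        d=np.diff(np.r_[0,g.astype(int),0]); s=np.where(d==1)[0];e=np.where(d==-1)[0]
        print(v,[(int(a+230),int(b+229)) for a,b in zip(s,e) if b-a>3])
for n in sys.argv[1:]: prof(n)
E
python3 prof.py wA2 wA3 wA4
```

```text
wA2
66 [(256, 275), (394, 411)]
72 [(258, 276), (392, 411)]
80 [(260, 278), (389, 407)]
215 [(290, 313), (341, 365)]
235 [(289, 303), (351, 364)]
260 [(289, 302), (350, 363)]
280 [(288, 301), (349, 362)]
wA3
66 [(230, 272), (281, 365), (374, 429)]
72 [(230, 269), (304, 352), (377, 429)]
80 [(230, 245), (247, 266), (304, 349), (374, 378), (380, 429)]
215 [(236, 252), (287, 300), (346, 359)]
235 [(237, 253), (287, 300), (346, 359), (425, 429)]
260 [(239, 255), (287, 300), (346, 359)]
280 [(240, 286), (288, 300), (304, 342), (346, 358), (361, 429)]
wA4
66 [(230, 262), (288, 361), (384, 429)]
72 [(230, 262), (293, 357), (382, 429)]
80 [(230, 258), (288, 358), (379, 429)]
215 [(286, 310), (336, 361)]
235 [(286, 299), (347, 360)]
260 [(287, 300), (346, 359)]
280 [(288, 300), (346, 358)]
```

send_rows(xyz=[[0, 0, -0.004], [0, 0, -0.004], [0, 0, 0], [0, 0, 0], [0, 0, 0]], rotation=[[0, 0, 0], [0, 0, 0], [0, 0, 0], [0, 0, 0], [0, 0, 0]], jaw=[0, 0, 0, 0, 0])

```text
time_s: 25.1
tool_pos: [0.5167, 0.107, 0.2406]
tool_rot: [-180.0, 0.0, -2.0]
force: [0.4, -0.5, -0.5]
grip_width: 0.0275
grasp_force: 30.0
```

```bash
python3 st.py wA5; python3 prof.py wA5; python3 - <<'E'
from rel import *
o=env.get_obs()
print(rel('wA5.npy',[(323.5,188.5)],o['tool_pos'][2]-.1627).round(4))
c=np.load('wA5.npy',allow_pickle=True).item()
print('post exp',proj(c,[[.637,.1012,.045],[.637,.1012,.1]]))
cv2.imwrite('pics/mA5.png',c['image'])
E
```

```text
25.1 {'tool_pos': array([0.5167, 0.107 , 0.2406]), 'tool_rot': array([-1.799938e+02,  3.300000e-03, -2.013000e+00]), 'grip_width': np.float64(0.0275), 'grasp_force': np.float64(29.9988), 'force': array([ 0.4214, -0.5434, -0.4754])}
{70: (np.int64(206), np.int64(449), np.int64(243)), 235: (np.int64(200), np.int64(360), np.int64(160)), 260: (np.int64(202), np.int64(360), np.int64(158))}
hinge [[323.5 187.5  18.5]]
wA5
66 [(230, 262), (294, 363), (384, 429)]
72 [(230, 264), (290, 357), (382, 429)]
80 [(230, 267), (290, 358), (379, 429)]
215 [(285, 310), (336, 361)]
235 [(286, 299), (347, 360)]
260 [(287, 300), (346, 360)]
280 [(288, 300), (346, 359)]
[[5.300e-02 1.000e-04 1.627e-01]]
post exp [[327.51658832  -5.8349659 ]
 [329.96600999 -69.83931389]]
```

send_rows(xyz=[[0, 0.0016, -0.003], [0.006, 0, 0], [0.006, 0, 0], [0.006, 0, 0], [0.006, 0, 0], [0.006, 0, 0], [0.0045, 0, 0], [0.003, 0, 0], [0, 0, 0], [0, 0, 0]], rotation=[[0, 0, 0], [0, 0, 0], [0, 0, 0], [0, 0, 0], [0, 0, 0], [0, 0, 0], [0, 0, 0], [0, 0, 0], [0, 0, 0], [0, 0, 0]], jaw=[0, 0, 0, 0, 0, 0, 0, 0, 0, 0])

```text
time_s: 26.15
tool_pos: [0.5541, 0.104, 0.2436]
tool_rot: [180.0, 0.0, -2.0]
force: [0.2, -0.9, -0.5]
grip_width: 0.0271
grasp_force: 30.0
```

```bash
python3 st.py wA6; python3 - <<'E'
from rel import *
c=np.load('wA6.npy',allow_pickle=True).item()
print('post top exp',proj(c,[[.637,.1012,.1]]))
g=cv2.medianBlur(c['image'][0:170,240:410,1],3)
h=cv2.HoughCircles(g,cv2.HOUGH_GRADIENT,1,30,param1=80,param2=14,minRadius=14,maxRadius=40)
print(h[0][:5]+[240,0,0])
E
```

```text
26.15 {'tool_pos': array([0.5541, 0.104 , 0.2436]), 'tool_rot': array([ 1.799978e+02,  1.400000e-02, -2.021600e+00]), 'grip_width': np.float64(0.0271), 'grasp_force': np.float64(29.9988), 'force': array([ 0.1851, -0.9234, -0.5091])}
{70: (np.int64(202), np.int64(449), np.int64(247)), 235: (np.int64(200), np.int64(221), np.int64(21)), 260: (np.int64(200), np.int64(223), np.int64(23))}
hinge [[323.5 187.5  18.5]]
post top exp [[322.90216537  93.42285166]]
[[322.5        100.5         24.60000038]
 [372.5        104.5         21.20000076]
 [276.5         66.5         15.39999962]]
```

send_rows(xyz=[[0, 0, 0], [0, 0, 0], [0, 0, 0], [0, 0, 0], [0, 0, 0], [0, 0, 0], [0, 0, 0], [0, 0, 0], [0, 0, 0]], rotation=[[0, 0, 0], [0, 0, 0], [0, 0, 0], [0, 0, 0], [0, 0, 0], [0, 0, 0], [0, 0, 0], [0, 0, 0], [0, 0, 0]], jaw=[0.34, 0.37, 0.4, 0.43, 0.46, 0.49, 0.52, 0.52, 0.52])

```text
time_s: 27.1
tool_pos: [0.5542, 0.1041, 0.2437]
tool_rot: [-180.0, -0.0, -2.0]
force: [-0.1, 0.0, -0.8]
grip_width: 0.045
grasp_force: 5.9
```

```bash
python3 st.py wA7; python3 - <<'E'
from rel import *
c=np.load('wA7.npy',allow_pickle=True).item()
g=cv2.medianBlur(c['image'][0:210,240:410,1],3)
h=cv2.HoughCircles(g,cv2.HOUGH_GRADIENT,1,30,param1=80,param2=14,minRadius=14,maxRadius=40)
print(h[0][:5]+[240,0,0])
E
```

```text
27.1 {'tool_pos': array([0.5542, 0.1041, 0.2437]), 'tool_rot': array([-1.79995e+02, -1.05000e-02, -2.01470e+00]), 'grip_width': np.float64(0.045), 'grasp_force': np.float64(5.8677), 'force': array([-0.0834,  0.0486, -0.768 ])}
{70: (np.int64(202), np.int64(449), np.int64(247)), 235: (np.int64(200), np.int64(221), np.int64(21)), 260: (np.int64(200), np.int64(223), np.int64(23))}
hinge [[322.5 191.5  18.5]]
[[322.5        191.5         18.5       ]
 [322.5        110.5         34.90000153]
 [331.5        155.5         33.79999924]
 [366.5        102.5         16.10000038]]
```

send_rows(xyz=[[0, 0, 0], [0, 0, 0], [0, 0, 0], [0, 0, 0], [0, 0, 0]], rotation=[[0, 0, 0], [0, 0, 0], [0, 0, 0], [0, 0, 0], [0, 0, 0]], jaw=[0.55, 0.58, 0.61, 0.63, 0.63])

```text
time_s: 27.65
tool_pos: [0.5542, 0.1041, 0.2436]
tool_rot: [-180.0, -0.0, -2.0]
force: [1.0, 1.4, 0.0]
grip_width: 0.0542
grasp_force: 0.6
```

```bash
python3 st.py wA8; python3 prof.py wA8; python3 - <<'E'
from rel import *
o=env.get_obs(); print(rel('wA8.npy',[(322.5,191.5)],o['tool_pos'][2]-.1627).round(4))
E
```

```text
27.65 {'tool_pos': array([0.5542, 0.1041, 0.2436]), 'tool_rot': array([-1.799979e+02, -8.500000e-03, -2.020400e+00]), 'grip_width': np.float64(0.0542), 'grasp_force': np.float64(0.6189), 'force': array([0.9607, 1.3968, 0.0209])}
{70: (np.int64(202), np.int64(449), np.int64(247)), 235: (np.int64(200), np.int64(221), np.int64(21)), 260: (np.int64(200), np.int64(223), np.int64(23))}
hinge [[322.5        194.5         17.39999962]]
wA8
66 [(230, 303), (308, 350), (353, 429)]
72 [(230, 292), (313, 336), (352, 429)]
80 [(230, 292), (305, 339), (352, 429)]
215 []
235 []
260 []
280 []
[[ 0.0519 -0.0002  0.1627]]
```

send_rows(xyz=[[0, 0, 0], [0, 0, 0], [0, 0, 0], [0, 0, -0.01], [0, 0, -0.02], [0, 0, -0.03], [0, 0, -0.04], [-0.03, 0, 0], [-0.03, 0, 0], [0, 0, 0], [0, 0, 0]], rotation=[[0, 0, 0], [0, 0, 0], [0, 0, 0], [0, 0, 0], [0, 0, 0], [0, 0, 0], [0, 0, 0], [0, 0, 0], [0, 0, 0], [0, 0, 0], [0, 0, 0]], jaw=[0.7, 0.8, 0.85, 0.85, 0.85, 0.85, 0.85, 0.85, 1, 1, 1])

```text
time_s: 28.8
tool_pos: [0.4943, 0.1063, 0.3445]
tool_rot: [-179.9, -0.1, -2.0]
force: [0.5, -0.3, 0.1]
grip_width: 0.0856
grasp_force: 0.0
```

```bash
python3 - <<'E'
from rel import *
o=env.get_obs(); print(o['time_s'],{k:np.round(o[k],4) for k in('tool_pos','tool_rot','grip_width','grasp_force','force','qpos')})
c=cam('wrist','wA9.png'); s=cam('scene'); t=cam('top'); np.save('wA9.npy',c,allow_pickle=True)
print('exp hinge/post',proj(c,[[.602,.1024,.077],[.637,.1012,.1]]))
h=cv2.HoughCircles(cv2.medianBlur(c['image'][0:290,200:450,1],3),cv2.HOUGH_GRADIENT,1,20,param1=80,param2=13,minRadius=8,maxRadius=25)
print(h[0][:6]+[200,0,0])
cv2.imwrite('pics/m9.png',np.vstack([np.hstack([c['image'][:300,150:550],cv2.resize(s['image'][205:295,260:380],(400,300),interpolation=cv2.INTER_CUBIC)]),cv2.resize(t['image'][170:302,230:450],(500,300),interpolation=cv2.INTER_CUBIC)[:, :500].repeat(1,0) if 0 else np.pad(cv2.resize(t['image'][170:302,230:450],(500,300),interpolation=cv2.INTER_CUBIC),((0,0),(0,300),(0,0)))]))
E
```

```text
28.8 {'tool_pos': array([0.4943, 0.1063, 0.3445]), 'tool_rot': array([-1.798682e+02, -8.210000e-02, -1.968600e+00]), 'grip_width': np.float64(0.0856), 'grasp_force': np.float64(0.0), 'force': array([ 0.4528, -0.2789,  0.1351]), 'qpos': array([ -61.3089,    2.8167,   47.9823,  109.397 ,   -2.3602,   68.6192,
       -104.473 ])}
exp hinge/post [[324.44262277  58.36130239]
 [324.61367498 -29.88229464]]
[[330.5         92.5         24.39999962]
 [324.5         59.5         11.60000038]
 [434.5        247.5         10.89999962]]
```

Clip A's hinge is still at its expected pixel, (324,59), with the gripper away, so it holds on the post. Now clip B, measuring it again first.

send_rows(xyz=[[0, 0, 0], [0, 0, 0], [0, 0, 0], [-0.0173, -0.0395, 0.01], [-0.0173, -0.0395, 0.015], [-0.0173, -0.0395, 0.015], [0, 0, 0], [0, 0, 0], [0, 0, 0]], rotation=[[0, 0, -0.128], [0, 0, -0.128], [0, 0, -0.128], [0, 0, 0], [0, 0, 0], [0, 0, 0], [0, 0, 0], [0, 0, 0], [0, 0, 0]], jaw=[1, 1, 1, 1, 1, 1, 1, 1, 1])

```text
time_s: 29.85
tool_pos: [0.4063, 0.1991, 0.304]
tool_rot: [179.9, -0.1, 19.9]
force: [0.8, 0.2, 0.8]
grip_width: 0.0872
grasp_force: 0.0
```

```bash
python3 - <<'E'
from rel import *
o=env.get_obs(); print(o['time_s'],{k:np.round(o[k],4) for k in('tool_pos','tool_rot','qpos','force')})
c=cam('wrist','wB.png'); np.save('wB.npy',c,allow_pickle=True)
print('exp',proj(c,[[.4438,.2279,.024]]))
m=(cv2.cvtColor(c['image'],cv2.COLOR_BGR2HSV)[:290,...,1]<60).astype(np.uint8)
n,l,s,ce=cv2.connectedComponentsWithStats(m)
for k in range(1,n):
    if s[k,4]>150: print(s[k],ce[k])
E
```

```text
29.85 {'tool_pos': array([0.4063, 0.1991, 0.304 ]), 'tool_rot': array([ 1.799394e+02, -5.620000e-02,  1.986550e+01]), 'qpos': array([ -68.9336,   -3.0223,   38.9001,  118.4811,    2.1915,   63.8439,
       -101.1719]), 'force': array([0.8229, 0.2093, 0.8456])}
exp [[299.40857679 170.54335846]]
[  377     0   263   290 61326] [531.32483775 153.59335355]
[ 251   92   96  169 4661] [297.73696632 166.10941858]
```

```bash
python3 axis.py wB.npy 248 90 102 173
```

```text
92 276 313 [[0.4827, 0.2561], [0.4902, 0.2354]] [0.4864 0.2457] w 0.022
104 276 319 [[0.4762, 0.254], [0.4851, 0.2297]] [0.4807 0.2419] w 0.0258
116 276 319 [[0.4697, 0.2519], [0.4786, 0.2274]] [0.4741 0.2396] w 0.026
128 276 319 [[0.463, 0.2497], [0.472, 0.225]] [0.4675 0.2374] w 0.0262
140 277 318 [[0.4565, 0.2469], [0.4651, 0.2232]] [0.4608 0.2351] w 0.0252
152 277 318 [[0.4496, 0.2447], [0.4583, 0.2208]] [0.4539 0.2327] w 0.0254
164 278 318 [[0.4428, 0.2418], [0.4513, 0.2183]] [0.4471 0.2301] w 0.025
176 275 323 [[0.4351, 0.2413], [0.4454, 0.2128]] [0.4402 0.227 ] w 0.0303
188 270 326 [[0.4267, 0.2419], [0.4388, 0.2084]] [0.4328 0.2252] w 0.0356
200 267 330 [[0.4187, 0.2414], [0.4324, 0.2034]] [0.4256 0.2224] w 0.0404
212 264 334 [[0.4105, 0.2408], [0.4259, 0.1982]] [0.4182 0.2195] w 0.0453
224 260 338 [[0.402, 0.2408], [0.4193, 0.193]] [0.4107 0.2169] w 0.0509
236 256 341 [[0.3934, 0.2408], [0.4123, 0.1883]] [0.4029 0.2146] w 0.0559
248 253 345 [[0.3848, 0.2403], [0.4055, 0.1829]] [0.3951 0.2116] w 0.061
260 340 344 [[0.3965, 0.183], [0.3974, 0.1805]] [0.3969 0.1818] w 0.0027
circ [297.5 169.5  10.5] [0.444  0.2292 0.024 ]
circ [298.5 111.5   7. ] [0.4768 0.2398 0.024 ]
circ [302.5       132.5         7.0999999] [0.4661 0.2336 0.024 ]
```

send_rows(xyz=[[0.0005, -0.0154, 0], [0, 0, 0.04], [0, 0, 0.04], [0, 0, 0.02], [0, 0, 0.016], [0, 0, 0], [0, 0, 0], [0, 0, 0], [0, 0, 0], [0, 0, 0], [0, 0, 0], [0, 0, 0], [0, 0, 0], [0, 0, 0], [0, 0, 0], [0, 0, 0], [0, 0, 0], [0, 0, 0], [0, 0, 0]], rotation=[[0, 0, 0.005], [0, 0, 0], [0, 0, 0], [0, 0, 0], [0, 0, 0], [0, 0, 0], [0, 0, 0], [0, 0, 0], [0, 0, 0], [0, 0, 0], [0, 0, 0], [0, 0, 0], [0, 0, 0], [0, 0, 0], [0, 0, 0], [0, 0, 0], [0, 0, 0], [0, 0, 0], [0, 0, 0]], jaw=[1, 1, 1, 1, 1, 1, 0.7, 0.6, 0.55, 0.5, 0.45, 0.42, 0.39, 0.36, 0.33, 0.2, 0, 0, 0], newtons=30)

```text
time_s: 31.8
tool_pos: [0.4006, 0.2147, 0.1883]
tool_rot: [-180.0, -0.1, 19.7]
force: [-0.3, 0.3, 5.5]
grip_width: 0.0276
grasp_force: 29.8
```

```bash
python3 st.py wB2; python3 prof.py wB2
```

```text
31.8 {'tool_pos': array([0.4006, 0.2147, 0.1883]), 'tool_rot': array([-1.799666e+02, -7.440000e-02,  1.970470e+01]), 'grip_width': np.float64(0.0276), 'grasp_force': np.float64(29.8034), 'force': array([-0.344 ,  0.3205,  5.4928])}
{70: (np.int64(250), np.int64(407), np.int64(157)), 235: None, 260: None}
hinge [[325.5        189.5         18.79999924]]
wB2
66 [(249, 267), (390, 400)]
72 [(251, 269), (388, 406)]
80 [(253, 271), (391, 403)]
215 []
235 []
260 []
280 []
```

send_rows(xyz=[[0, 0, -0.01], [0, 0, -0.025], [0, 0, -0.03], [0, 0, -0.03], [0, 0, -0.027], [0, 0, 0], [0, 0, 0], [0, 0, 0], [0.0152, 0.0331, 0], [0.0152, 0.0331, 0], [0.0152, 0.0331, 0], [0.0152, 0.0331, 0], [0.0152, 0.0331, 0], [0.0152, 0.0331, 0], [0.0152, 0.0331, 0], [0.0152, 0.0331, 0], [0, 0, 0], [0, 0, 0], [0, 0, 0]], rotation=[[0, 0, 0], [0, 0, 0], [0, 0, 0], [0, 0, 0], [0, 0, 0], [0, 0, 0.126], [0, 0, 0.126], [0, 0, 0.127], [0, 0, 0], [0, 0, 0], [0, 0, 0], [0, 0, 0], [0, 0, 0], [0, 0, 0], [0, 0, 0], [0, 0, 0], [0, 0, 0], [0, 0, 0], [0, 0, 0]], jaw=[0, 0, 0, 0, 0, 0, 0, 0, 0, 0, 0, 0, 0, 0, 0, 0, 0, 0, 0])

```text
time_s: 33.75
tool_pos: [0.512, -0.0534, 0.3095]
tool_rot: [-179.9, 0.0, -1.9]
force: [-0.3, 0.5, -0.5]
grip_width: 0.0274
grasp_force: 29.8
```

```bash
python3 st.py wB3; python3 prof.py wB3;python3 - <<'E'
from rel import *
c=np.load('wB3.npy',allow_pickle=True).item()
print('exp base/top',proj(c,[[.6308,-.0585,.045],[.6308,-.0585,.1]]))
h=cv2.HoughCircles(cv2.medianBlur(c['image'][0:120,100:500,1],3),cv2.HOUGH_GRADIENT,1,30,param1=80,param2=13,minRadius=12,maxRadius=26)
print(h[0][:6]+[100,0,0])
E
```

```text
33.75 {'tool_pos': array([ 0.512 , -0.0534,  0.3095]), 'tool_rot': array([-1.79948e+02,  4.41000e-02, -1.94530e+00]), 'grip_width': np.float64(0.0274), 'grasp_force': np.float64(29.7924), 'force': array([-0.3495,  0.5332, -0.4717])}
{70: (np.int64(200), np.int64(411), np.int64(211)), 235: (np.int64(288), np.int64(415), np.int64(127)), 260: (np.int64(230), np.int64(413), np.int64(183))}
hinge [[325.5        189.5         18.29999924]]
wB3
66 [(230, 268), (286, 373), (389, 426)]
72 [(230, 269), (309, 354), (387, 426)]
80 [(230, 272), (306, 353), (390, 425)]
215 [(288, 312), (339, 362), (400, 416)]
235 [(288, 301), (348, 361), (399, 415)]
260 [(230, 255), (288, 301), (347, 360), (398, 413)]
280 [(230, 286), (289, 301), (304, 342), (347, 359), (361, 412)]
exp base/top [[325.40658078  33.67834396]
 [326.11836649   7.63705419]]
[[325.5         30.5         20.20000076]
 [175.5         33.5         17.20000076]
 [130.5          1.5         17.20000076]
 [270.5         86.5         25.39999962]
 [387.5         79.5         18.79999924]]
```

Clip B is held level, with its hinge unmoved at (325,189), and the post base is at (325,30), straight ahead. Lowering and sliding it on.

send_rows(xyz=[[0, -0.0007, 0.02], [0, 0, 0.02], [0, 0, 0.015], [0, 0, 0.01], [0, 0, 0], [0.006, 0, 0], [0.006, 0, 0], [0.006, 0, 0], [0.006, 0, 0], [0.006, 0, 0], [0.0045, 0, 0], [0.0025, 0, 0], [0, 0, 0], [0, 0, 0]], rotation=[[0, 0, 0], [0, 0, 0], [0, 0, 0], [0, 0, 0], [0, 0, 0], [0, 0, 0], [0, 0, 0], [0, 0, 0], [0, 0, 0], [0, 0, 0], [0, 0, 0], [0, 0, 0], [0, 0, 0], [0, 0, 0]], jaw=[0, 0, 0, 0, 0, 0, 0, 0, 0, 0, 0, 0, 0, 0])

```text
time_s: 35.2
tool_pos: [0.5492, -0.0552, 0.2445]
tool_rot: [-180.0, 0.0, -2.0]
force: [0.5, -0.1, -0.1]
grip_width: 0.0275
grasp_force: 29.8
```

```bash
python3 st.py wB4;python3 - <<'E'
from rel import *
c=np.load('wB4.npy',allow_pickle=True).item()
print('exp top',proj(c,[[.6312,-.0585,.1]]))
h=cv2.HoughCircles(cv2.medianBlur(c['image'][0:170,240:410,1],3),cv2.HOUGH_GRADIENT,1,30,param1=80,param2=14,minRadius=14,maxRadius=40)
print(h[0][:5]+[240,0,0])
E
```

```text
35.2 {'tool_pos': array([ 0.5492, -0.0552,  0.2445]), 'tool_rot': array([-1.799982e+02,  1.880000e-02, -2.032800e+00]), 'grip_width': np.float64(0.0275), 'grasp_force': np.float64(29.7924), 'force': array([ 0.4556, -0.0897, -0.0813])}
{70: (np.int64(200), np.int64(443), np.int64(243)), 235: (np.int64(426), np.int64(449), np.int64(23)), 260: (np.int64(424), np.int64(447), np.int64(23))}
hinge [[325.5        189.5         18.29999924]]
exp top [[324.87222525  96.96974679]]
[[323.5         99.5         25.70000076]
 [285.5        113.5         25.        ]
 [268.5         75.5         17.39999962]
 [351.5         81.5         18.        ]]
```

Post top at (323,99), inside the mouth exactly as for clip A. Releasing.

send_rows(xyz=[[0, 0, 0], [0, 0, 0], [0, 0, 0], [0, 0, 0], [0, 0, 0], [0, 0, 0], [0, 0, 0], [0, 0, 0], [0, 0, 0], [0, 0, 0], [0, 0, 0], [0, 0, 0], [0, 0, 0], [0, 0, 0], [0, 0, -0.01], [0, 0, -0.02], [0, 0, -0.03], [0, 0, -0.04], [-0.03, 0, 0], [-0.03, 0, 0]], rotation=[[0, 0, 0], [0, 0, 0], [0, 0, 0], [0, 0, 0], [0, 0, 0], [0, 0, 0], [0, 0, 0], [0, 0, 0], [0, 0, 0], [0, 0, 0], [0, 0, 0], [0, 0, 0], [0, 0, 0], [0, 0, 0], [0, 0, 0], [0, 0, 0], [0, 0, 0], [0, 0, 0], [0, 0, 0], [0, 0, 0]], jaw=[0.34, 0.37, 0.4, 0.43, 0.46, 0.49, 0.52, 0.55, 0.58, 0.61, 0.64, 0.7, 0.8, 0.85, 0.85, 0.85, 0.85, 0.85, 0.85, 1])

```text
time_s: 37.25
tool_pos: [0.4897, -0.0537, 0.3462]
tool_rot: [179.9, -0.1, -2.1]
force: [-0.1, 0.3, 0.5]
grip_width: 0.077
grasp_force: 0.0
```

```bash
python3 - <<'E'
from rel import *
o=env.get_obs(); print(o['time_s'],{k:np.round(o[k],4) for k in('tool_pos','tool_rot','grip_width','grasp_force','force','qpos')})
c=cam('wrist','wB9.png'); np.save('wB9.npy',c,allow_pickle=True)
print('exp hinge/post',proj(c,[[.5975,-.0573,.078]]))
h=cv2.HoughCircles(cv2.medianBlur(c['image'][0:290,100:500,1],3),cv2.HOUGH_GRADIENT,1,20,param1=80,param2=13,minRadius=8,maxRadius=20)
print(h[0][:6]+[100,0,0])
i=c['image']; 
E
```

```text
37.25 {'tool_pos': array([ 0.4897, -0.0537,  0.3462]), 'tool_rot': array([ 1.799248e+02, -1.488000e-01, -2.108200e+00]), 'grip_width': np.float64(0.077), 'grasp_force': np.float64(0.0), 'force': array([-0.0924,  0.3398,  0.5132]), 'qpos': array([-5.524490e+01, -1.029000e-01,  5.922910e+01,  1.111376e+02,
        1.702000e-01,  6.876380e+01, -8.818540e+01])}
exp hinge/post [[321.62232538  59.02758064]]
[[188.5          4.5         16.60000038]
 [321.5         62.5         11.80000019]
 [316.5         87.5         15.5       ]
 [320.5          8.5         16.10000038]]
```

Clip B's hinge is at (321,62), as expected, so it is clipped. Now the dial, with a fresh close view first.

send_rows(xyz=[[0, 0, 0], [0, 0, 0], [0, 0, 0], [0, 0, 0], [0, 0, 0], [0, 0, 0], [0, 0, 0], [0, 0, 0], [0, 0, 0], [0, 0, 0], [0, 0, 0], [-0.0417, 0.0088, -0.001], [-0.0417, 0.0088, -0.001], [-0.0417, 0.0088, -0.001], [-0.0417, 0.0088, -0.001], [-0.0417, 0.0088, -0.001], [-0.0417, 0.0088, -0.001], [-0.0417, 0.0088, -0.001], [-0.0417, 0.0088, -0.001], [-0.0417, 0.0088, -0.001]], rotation=[[0, 0, -0.1444], [0, 0, -0.1444], [0, 0, -0.1444], [0, 0, -0.1444], [0, 0, -0.1444], [0, 0, -0.1444], [0, 0, -0.1444], [0, 0, -0.1444], [0, 0, -0.1444], [0, 0, -0.1444], [0, 0, -0.1444], [0, 0, 0], [0, 0, 0], [0, 0, 0], [0, 0, 0], [0, 0, 0], [0, 0, 0], [0, 0, 0], [0, 0, 0], [0, 0, 0]], jaw=[1, 1, 1, 1, 1, 1, 1, 1, 1, 1, 1, 1, 1, 1, 1, 1, 1, 1, 1, 1])

```text
time_s: 39.3
tool_pos: [0.5625, -0.4312, 0.3538]
tool_rot: [-180.0, -0.0, 89.0]
force: [-0.5, -0.2, 1.3]
grip_width: 0.0869
grasp_force: 0.0
```

send_rows(xyz=[[0, 0, 0], [0, 0, 0]], rotation=[[0, 0, 0], [0, 0, 0]], jaw=[1, 1])

```text
time_s: 39.5
tool_pos: [0.5611, -0.4311, 0.3535]
tool_rot: [-179.9, 0.0, 88.8]
force: [0.4, 0.9, -0.6]
grip_width: 0.0869
grasp_force: 0.0
```

```bash
python3 - <<'E'
from rel import *
o=env.get_obs(); print(o['time_s'],{k:np.round(o[k],4) for k in('tool_pos','tool_rot','grip_width','qpos')})
c=cam('wrist','wD.png'); np.save('wD.npy',c,allow_pickle=True)
p=proj(c,[[.5625,-.3537,.097],[.5625,-.3537,.06],[.5346,-.3323,.06],[.5622,-.3755,.097]]); print(p)
g=cv2.cvtColor(c['image'],cv2.COLOR_BGR2GRAY)
t=cam('top'); s=cam('scene')
# final mosaic prepared: dial, top, scene of bed
u,v=p[0].astype(int); cr=c['image'][max(0,v-100):v+100,u-100:u+100]; print(u,v,cr.shape)
A=cv2.resize(cr,(400,400*cr.shape[0]//200),interpolation=cv2.INTER_CUBIC)
B=cv2.resize(s['image'][205:295,230:350],(400,300),interpolation=cv2.INTER_CUBIC)
C=cv2.resize(t['image'][170:270,320:445],(400,300),interpolation=cv2.INTER_CUBIC)
R=np.vstack([B,C]); A=np.pad(A,((0,600-A.shape[0]),(0,0),(0,0)))
D=c['image'][:200,320-200:320+200]; A[400:600]=D[:200]
cv2.imwrite('pics/mosD.png',np.hstack([A,R]))
E
```

```text
39.5 {'tool_pos': array([ 0.5611, -0.4311,  0.3535]), 'tool_rot': array([-1.799437e+02,  2.440000e-02,  8.883460e+01]), 'grip_width': np.float64(0.0869), 'qpos': array([ -0.8961,  36.5362,  56.0346,  79.2268, -30.0473,  79.8443,
        53.7972])}
[[322.81639685 115.24868755]
 [322.86576851 115.4261401 ]
 [276.92189256  79.94285808]
 [323.06728557 155.88620616]]
322 115 (200, 200, 3)
```

View pics/mosD.png

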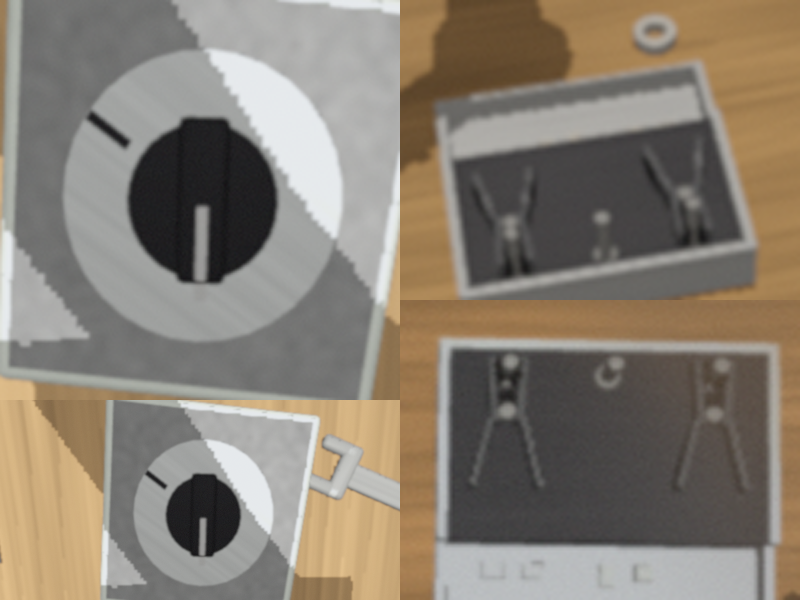

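The dial picture shows the bar upright with its pointer down at (201,281), the index line running from (89,117) to (128,144), and the ring centred near (203,196). On the right, both clips are on their outer posts and all chips are in the trough. Computing the exact axis and angles.

```bash
python3 - <<'E'
from h import *
c=np.load('wD.npy',allow_pickle=True).item()
f=lambda pts,z:onz(c,np.array(pts,float)/2+[222,15],z)[:,:2]
ring=f([(63,195),(343,195),(203,48),(203,343)],.060);print('ring',ring.round(4).tolist(),ring[:2].mean(0)[0],ring[2:].mean(0)[1],ring[1]-ring[0],ring[2]-ring[3])
bar=f([(178,117),(230,117),(228,282),(178,282)],.097);print('bar',bar.mean(0),np.linalg.norm(bar[0]-bar[3]),np.linalg.norm(bar[0]-bar[1]))
e=bar[0]+bar[1]-bar[2]-bar[3];print('bar ang',np.degrees(np.arctan2(e[1],e[0])))
disc=f([(128,200),(278,200)],.071);print('disc x',disc.mean(0))
p=f([(203,206),(201,280)],.097);d=p[1]-p[0];print('ptr',p,np.degrees(np.arctan2(d[1],d[0])))
i=f([(89,117),(128,144)],.060);d=i[0]-i[1];print('idx',i,np.degrees(np.arctan2(d[1],d[0])))
for a in((.5625,-.3537),bar.mean(0),(ring[:2].mean(0)[0],ring[2:].mean(0)[1])):
    m=i.mean(0)-a; print('idx from axis',np.degrees(np.arctan2(m[1],m[0])))
E
```

```text
ring [[0.5188, -0.3511], [0.607, -0.3529], [0.5638, -0.31], [0.562, -0.3988]] 0.5629275711357777 -0.35441423519582593 [ 0.08819421 -0.00178526] [0.0017513  0.08873486]
bar [ 0.56299846 -0.35408037] 0.042993781721280225 0.01380323327533647
bar ang 88.51557809219031
disc x [ 0.56289471 -0.35350677]
ptr [[ 0.56284502 -0.35514403]
 [ 0.56189134 -0.37500474]] -92.74912427176432
idx [[ 0.52840695 -0.32851494]
 [ 0.54000202 -0.33646417]] 145.56666120325949
idx from axis 143.14461004566746
idx from axis 143.13604245446928
idx from axis 142.64506837291253
```

send_rows(xyz=[[0.0385, 0, 0], [0.0385, 0, 0], [0, 0, 0.03], [0, 0, 0.03], [0, 0, 0], [0, 0, 0], [0, 0, 0]], rotation=[[0, 0, 0.006], [0, 0, 0], [0, 0, 0], [0, 0, 0], [0, 0, 0], [0, 0, 0], [0, 0, 0]], jaw=[1, 1, 0.7, 0.5, 0.5, 0.5, 0.5])

```text
time_s: 40.35
tool_pos: [0.564, -0.3528, 0.2956]
tool_rot: [179.9, 0.1, 88.7]
force: [0.2, -0.7, -0.2]
grip_width: 0.0547
grasp_force: 0.0
```

```bash
python3 - <<'E'
from h import *
o=env.get_obs(); print(o['time_s'],{k:np.round(o[k],4) for k in('tool_pos','tool_rot','force','grip_width','qpos')})
E
```

```text
40.35 {'tool_pos': array([ 0.564 , -0.3528,  0.2956]), 'tool_rot': array([1.798564e+02, 6.570000e-02, 8.867250e+01]), 'force': array([ 0.1716, -0.6811, -0.1503]), 'grip_width': np.float64(0.0547), 'qpos': array([-10.4089,  34.1383,  56.3091,  89.9715, -29.4945,  71.7438,
        49.3805])}
```

send_rows(xyz=[[-0.0012, -0.001, 0.02], [0, 0, 0.012], [0, 0, 0.0075], [0, 0, 0], [0, 0, 0], [0, 0, 0], [0, 0, 0], [0, 0, 0], [0, 0, 0], [0, 0, 0], [0, 0, 0]], rotation=[[0, 0, 0], [0, 0, 0], [0, 0, 0], [0, 0, 0], [0, 0, 0], [0, 0, 0], [0, 0, 0], [0, 0, 0], [0, 0, 0], [0, 0, 0], [0, 0, 0]], jaw=[0.5, 0.5, 0.5, 0.5, 0.3, 0.2, 0, 0, 0, 0, 0], newtons=20)

```text
time_s: 41.45
tool_pos: [0.5625, -0.3537, 0.2542]
tool_rot: [180.0, -0.0, 88.7]
force: [-0.4, 1.1, 2.1]
grip_width: 0.0137
grasp_force: 20.0
```

send_rows(xyz=[[0, 0, -0.001], [0, 0, 0], [0, 0, 0], [0, 0, 0], [0, 0, 0], [0, 0, 0], [0, 0, 0], [0, 0, 0], [0, 0, 0], [0, 0, 0], [0, 0, 0], [0, 0, 0], [0, 0, 0], [0, 0, 0], [0, 0, 0], [0, 0, 0], [0, 0, 0], [0, 0, 0], [0, 0, 0], [0, 0, 0]], rotation=[[0, 0, 0], [0, 0, 0.1288], [0, 0, 0.1288], [0, 0, 0.1288], [0, 0, 0.1288], [0, 0, 0.1288], [0, 0, 0.1288], [0, 0, 0.1288], [0, 0, 0.1288], [0, 0, 0.1288], [0, 0, 0.1288], [0, 0, 0.1288], [0, 0, 0.1288], [0, 0, 0.1288], [0, 0, 0.1288], [0, 0, 0.1288], [0, 0, 0.1288], [0, 0, 0.1288], [0, 0, 0], [0, 0, 0]], jaw=[0, 0, 0, 0, 0, 0, 0, 0, 0, 0, 0, 0, 0, 0, 0, 0, 0, 0, 0, 0])

```text
time_s: 43.45
tool_pos: [0.5628, -0.3541, 0.2544]
tool_rot: [179.9, -0.1, -36.6]
force: [2.4, -5.1, -8.3]
grip_width: 0.0139
grasp_force: 20.0
```

send_rows(xyz=[[0, 0, 0], [0, 0, 0], [0, 0, 0], [0, 0, 0], [0, 0, -0.03], [0, 0, -0.035], [0, 0, -0.035], [-0.037, 0, 0], [-0.04, 0, 0], [0, 0, 0], [0, 0, 0], [0, 0, 0]], rotation=[[0, 0, 0], [0, 0, 0], [0, 0, 0], [0, 0, 0], [0, 0, 0], [0, 0, 0], [0, 0, 0], [0, 0, 0], [0, 0, 0], [0, 0, 0], [0, 0, 0], [0, 0, 0]], jaw=[0.3, 0.5, 0.6, 0.6, 0.6, 0.6, 0.6, 0.6, 0.6, 0.6, 0.6, 0.6])

```text
time_s: 44.65
tool_pos: [0.5017, -0.3077, 0.3555]
tool_rot: [-180.0, -0.1, -36.8]
force: [0.1, -0.1, 0.8]
grip_width: 0.0523
grasp_force: 0.0
```

```bash
python3 - <<'E'
from h import *
o=env.get_obs(); print(o['time_s'],{k:np.round(o[k],4) for k in('tool_pos','tool_rot','force')})
c=cam('wrist','wE.png'); np.save('wE.npy',c,allow_pickle=True)
a=np.array([.563,-.354])
# rectify the dial plane to world-aligned polar samples: ring line (z .06) and pointer (z .097)
g=cv2.cvtColor(c['image'],cv2.COLOR_BGR2GRAY)
th=np.radians(np.arange(90,200,.5))
def samp(r,z):
    p=proj(c,np.c_[a[0]+r*np.cos(th),a[1]+r*np.sin(th),np.full(len(th),z)]).astype(np.float32)
    return cv2.remap(g,p[:,0].reshape(1,-1),p[:,1].reshape(1,-1),cv2.INTER_LINEAR)[0].astype(int)
for r in(.030,.034,.038):
    s=samp(r,.060); k=s<s.min()+25; print('index r',r,s.min(),np.median(s),np.degrees(th[k]).mean(),k.sum())
for r in(.008,.012,.016,.020):
    s=samp(r,.097); k=s>s.max()-25; print('ptr r',r,s.max(),np.median(s),np.degrees(th[k]).mean(),k.sum())
E
```

```text
44.65 {'tool_pos': array([ 0.5017, -0.3077,  0.3555]), 'tool_rot': array([-1.799904e+02, -7.600000e-02, -3.675860e+01]), 'force': array([ 0.1247, -0.0986,  0.7904])}
index r 0.03 160 171.0 144.75 220
index r 0.034 36 171.0 143.0 5
index r 0.038 37 171.0 143.0 5
ptr r 0.008 167 33.0 145.25 36
ptr r 0.012 167 33.0 144.5 23
ptr r 0.016 166 34.0 144.25 18
ptr r 0.02 167 46.0 144.0 15
```

The pointer lies at 143–144° and the index at 143°, so they line up. The arm is clear of everything, so I'm handing in.

```bash
python3 -c "
from cell import env
print(env.sign_off())"
```

```text
the job is handed in; nothing more can be done
None
```

The job is handed in: four chips pushed into the trough with the scraper, the scraper back in its rest, both clips on the two outer posts, and the dial pointer within about 1° of the index line. The hand-in gave no verdict.

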